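# Load the red filter into the photometer by feel and take a reading

### The job

Pick up the filter carrier with the red handle, lay it on the photometer's runway and slide it head first into the dark tunnel until it drops fully into the hidden recess in the tunnel floor, then let go of it. Then take a reading: press the red pad at the tip of the brass leaf spring all the way down to its stop, hold it there for about a second and let it spring back. Leave the blue carrier, the glass beaker and the amber jar standing where they are.

Things in the scene. Friction and masses are not known exactly. Their poses are not given: they have to be found in the camera images.
- tester: Photometer fixed to the bench: stainless casing 300 x 180 x 22 mm, with a grey tunnel on top, its mouth marked by a yellow edge. Origin: on the bench plane below the middle of the mouth; +x points level into the tunnel, z up. In this frame a flat grey runway, top at z = 30 mm, runs from x = -100 mm to the mouth (x = 0) and goes on as the tunnel floor. The leaf spring is on the -y side.
- runway (a point): Middle of the runway surface, 50 mm before the mouth, 30 mm above the bench; axes as the photometer. Guide rails 8 mm high stand on both sides, about 81 mm apart at the outer end, narrowing to 65 mm at the mouth.
- mouth (a point): Middle of the tunnel's mouth at floor level (30 mm above the bench); axes as the photometer. Tunnel 65 mm wide, 34 mm high inside, 190 mm long, roof top 68 mm above the bench. Out of sight in its floor is a recess 8 mm deep, 66 mm long, full tunnel width; its near edge is 20 to 50 mm past the mouth, unknown each time: the head drops in and meets the far wall.
- red_grip (a point): Point on the handle of the red carrier, 65 mm above its underside, mid handle. Upright red handle 24 mm long (x) by 14 mm thick (y), 11 to 85 mm above the underside. +x points from handle to head, z up; the head's centre is 110 mm ahead (+x) and 59 mm below. Carrier 152 mm long over head and handle, about 130 g (varies), balanced so that it lies level on its head alone.
- red_head (a point): Centre of the red carrier's square aluminium head, 60 x 60 x 12 mm with a red disc, half-way up (6 mm above its underside); axes as red_grip. A steel bar 16 mm wide, 11 to 17 mm above the underside, joins it to the handle. On the runway this point is 36 mm above the bench, in the recess 28 mm.
- blue_grip (a point): The same point on the blue-handled carrier (same shape, blue disc and handle): not to be moved.
- key_pad (a point): Centre of the top of the red round pad, 22 mm across, at the free tip of a level brass leaf spring (100 x 16 mm) clamped at its other end beside the tunnel; at rest 47 mm above the bench, at x = 55 mm, y = -85 mm in the photometer's frame. Pressed straight down it gives 10 mm and needs about 6 N at the stop.
- read_key (a joint): Bending of the leaf spring, rad: 0 at rest, 0.125 at its stop (pad about 10 mm down).
- beaker: Glass beaker, 70 mm across, 95 mm high, standing; origin under its centre.
- jar: Amber glass jar, 60 mm across, 70 mm high, standing; origin under its centre.
Not all that is in view belongs to the job. What is shaped like the part that bears red_grip but green or pink is not meant.

How it is judged:
By the outcome, as a careful person would: the job done as asked, in the order asked, and still so for the second after the job is handed in, with the robot touching nothing.
It also fails if it takes over 58 s, if anything falls off the work surface, if the arm or the gripper's body presses on something with over 40 N, if the wrist force passes 120 N, or if a joint passes its speed limit or range.

### The arm

A 6-joint arm with a two-finger parallel gripper is mounted at the origin on the work surface. World frame = base frame: x ahead of the robot, y to its left, z up, the work surface at z = 0. Lengths are in m, angles in rad, forces in N, time in s.
With the tool pointing down it reaches from about 0.35 to 0.775 m from the base axis. Payload 5.5 kg.
Tool frame: the origin (TCP) lies at the very end of the fingers, on their centre line; the grasp point (between the pads) lies env.grasp_offset behind it (env.grasp_offset is the distance from the TCP to the grasp point, in m); x points along the fingers, y is the direction in which the jaws open and shut, and the axes are right-handed (so a half turn about x gives the same grasp; the last joint's range is limited). The gripper opens to 85 mm and grips with 20 to 120 N. Pads are 22 mm wide; open, the fingers measure 114 mm over their backs; the gripper's body (76 mm by 85 mm) begins 54 mm behind the grasp point. The pads swing forward as they close: fully open they stand 13 mm farther back than shut.
Start: joints at [-0.14, 0.313, 0.046, 1.304, 0, 1.431], TCP at [0.575, -0, 0.209] pointing down, gripper open.
Joint ranges: [-2.76, 2.76], [-0.86, 1.69], [-1.03, 1.26], [-2.2, 2.34], [-1.47, 1.5], [-3.14, 3.14]. Speed limits (rad/s): [2.57, 2.57, 3.14, 3.14, 3.14, 3.14].

### API

Orientations are given as a unit quaternion [w, x, y, z].
In Python, from workcell import get_state, viewer, job, env gives the robot as it stands.
- The arm moves only by the tool send_rows, never from a script. Its argument "plan" is a list of rows, each a list of 6 numbers: the shift along the tool's x, y, z in mm, then the turn, a rotation vector about the tool's x, y, z in degrees. A call has exactly 10 rows; each row is the pose to reach, as a shift and turn from the pose commanded when the call began, along the tool's axes at that moment; what a row does not reach only later rows make up. A row lasts 1/8 s, in which the tool goes at most 62.5 mm and 10.7 degrees, less where a joint would pass 70% of its speed; a pose out of reach is approached as far as the arm can. A call with a gripper value outside its range is refused whole. "claw" is the finger opening in mm, from 0 to 85.4, set as the call begins (left out, the last holds). The fingers move at their own pace and stop on an object; "newtons" is the grip in N (left out, the last holds). Time passes only in rows, so rows that repeat a pose let the fingers close, or fill a call up. It gives the time, the measured TCP pose, the force and the opening at its end, in the units of the state.
- get_state(): the state, without advancing time (a new reading comes with each control period).
- viewer.read_camera(name): name is "scene" or "side" or "wrist"; returns a dict with "frame" (384x512x3 uint8, blue, green, red), "mtx" (3x3 intrinsics, pixels), "rvec" (rotation vector, rad) and "tvec" (3), from world to camera coordinates, as OpenCV has them. Camera axes: x right, y down, z forward; pixel columns grow to the right and rows downward; lengths in m; the calibration is good to about 2 mm. A picture is of the moment at which its call begins. There is no depth.
- job.hand_in(): hands the job in, once; it reports no verdict.
The state is a dict: "clock": time; "joint_pos": joint angles; "qvel": joint speeds; "tau": joint torques, N m; "tcp_pos": TCP position; "orientation": TCP orientation; "wrist_force": force on the tool from outside, world axes, zero at the start; "ft_torque": the same for the moment, N m; "finger_gap": finger opening in m.
Only numpy, scipy, OpenCV 4.12 (cv2) and the standard library are available. Lean on these libraries where they do the work, as an engineer would, in place of code of your own. Each camera call takes 0.05 s, during which the arm holds its last target.

## Working session

There is one attempt and no reset: what is moved stays moved. The work goes in short steps, Python scripts to look and compute and a tool call to move; the robot and the scene stay as the last step left them, time stands still between calls to the robot, and variables do not carry over. Pictures are saved under pics/ and viewed, and the job is handed in when it is done.

Besides the shell and the picture viewer there is one more tool, called by a JSON object that holds its "name" and its "arguments". send_rows: Moves the arm, as the interface text tells. Its arguments: {"type":"object","properties":{"plan":{"type":"array"},"claw":{"type":"number"},"newtons":{"type":"number"}},"required":["plan"]}

```bash
mkdir -p pics; cat > h.py <<'E'
import numpy as np, cv2
from workcell import get_state, viewer, job, env
def cam(n,save=None):
    d=viewer.read_camera(n)
    if save: cv2.imwrite('pics/'+save+'.png',d['frame'])
    return d
def ray(d,uv):
    R=cv2.Rodrigues(np.array(d['rvec'],float))[0]; t=np.array(d['tvec'],float).ravel()
    k=np.linalg.inv(np.array(d['mtx']))@np.array([uv[0],uv[1],1.0])
    return -R.T@t, R.T@k
def onz(d,uv,z):
    c,r=ray(d,uv); return c+r*(z-c[2])/r[2]
def proj(d,p):
    return cv2.projectPoints(np.array(p,float).reshape(-1,1,3),np.array(d['rvec'],float),np.array(d['tvec'],float),np.array(d['mtx'],float),None)[0].reshape(-1,2)
E
python3 - <<'E'
from h import *
import pickle
D={n:cam(n,n+'0') for n in ('scene','side','wrist')}
pickle.dump(D,open('d0.pkl','wb'))
for n in D: print(n,ray(D[n],(256,192)))
print(get_state(),env.grasp_offset)
E
```

```text
scene (array([ 1.34738428, -0.40239866,  0.86721028]), array([-0.64817484,  0.33626294, -0.68328205]))
side (array([ 0.46723181, -0.86321944,  0.73910054]), array([ 0.11035647,  0.78499954, -0.609623  ]))
wrist (array([0.57529578, 0.06566472, 0.37309859]), array([ 0.01273953, -0.25578725, -0.96679356]))
{'clock': 0.15, 'joint_pos': array([-1.39608961e-01,  3.13847481e-01,  4.52372549e-02,  1.30359713e+00,
        1.85902274e-05,  1.43119070e+00]), 'qvel': array([ 1.29304636e-04, -1.91638442e-03,  4.66230232e-03,  9.02335972e-04,
       -8.75528518e-05,  1.41005653e-04]), 'tau': array([ 1.76330479e-03, -4.81067133e+01,  2.98815805e+01,  1.39078675e-02,
       -1.10673584e-04, -5.56924022e-05]), 'tcp_pos': array([5.74587643e-01, 4.92115158e-05, 2.08701493e-01]), 'orientation': array([ 0.49959667,  0.49970572,  0.50040141, -0.5002957 ]), 'wrist_force': array([0.11668132, 0.0353305 , 0.38896944]), 'ft_torque': array([ 0.02668088, -0.02746098, -0.01355638]), 'finger_gap': 0.08531689885977235} 0.0187
```

View pics/scene0.png

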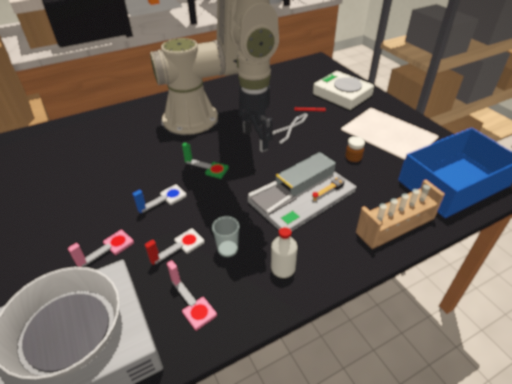

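View pics/side0.png

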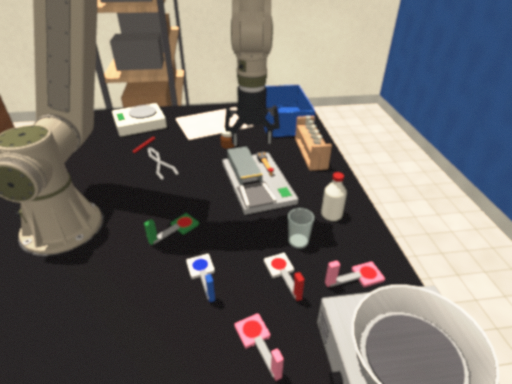

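View pics/wrist0.png

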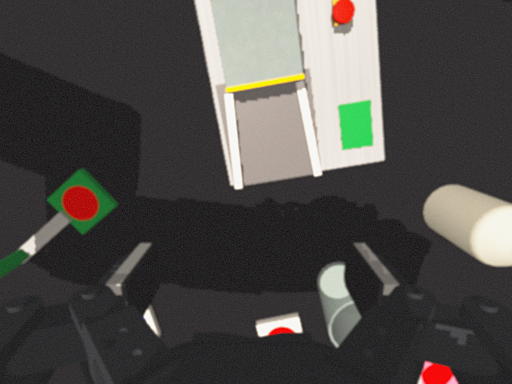

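```bash
python3 - <<'E'
from h import *
import pickle
D=pickle.load(open('d0.pkl','rb'))
for n in ('scene','side','wrist'):
    f=D[n]['frame']; hsv=cv2.cvtColor(f,cv2.COLOR_BGR2HSV)
    for nm,m in (('red',((hsv[...,0]<8)|(hsv[...,0]>172))&(hsv[...,1]>190)&(hsv[...,2]>80)),('blue',(hsv[...,0]>108)&(hsv[...,0]<128)&(hsv[...,1]>150)&(hsv[...,2]>70)),
      ('yel',(hsv[...,0]>22)&(hsv[...,0]<34)&(hsv[...,1]>140)&(hsv[...,2]>120)),('grn',(hsv[...,0]>50)&(hsv[...,0]<80)&(hsv[...,1]>150)&(hsv[...,2]>130))):
        k,l,s,c=cv2.connectedComponentsWithStats(m.astype(np.uint8))
        for i in range(1,k):
            if s[i,4]>12:
                z={'red':.012,'blue':.012,'yel':.068,'grn':.022}[nm]
                print(n,nm,s[i],c[i].round(1),onz(D[n],c[i],z).round(3))
for n,x,y,w,h in (('scene',130,210,90,70),('side',240,235,90,80)):
    cv2.imwrite(f'pics/crop_{n}.png',cv2.resize(D[n]['frame'][y:y+h,x:x+w],None,fx=7,fy=7,interpolation=cv2.INTER_CUBIC))
E
```

```text
scene red [296 108  24   3  39] [307.2 108.9] [0.195 0.443 0.012]
scene red [211 165  11   7  60] [216.4 168.2] [ 0.364 -0.044  0.012]
scene red [279 229  12   9  78] [284.5 232.6] [0.727 0.009 0.012]
scene red [112 236  13  10  86] [117.6 240.4] [ 0.522 -0.421  0.012]
scene red [183 236  12   8  72] [188.7 239.4] [ 0.617 -0.242  0.012]
scene red [146 240  11  23 165] [151.6 250.4] [ 0.604 -0.347  0.012]
scene red [192 306  15  13 152] [198.7 311.8] [ 0.842 -0.303  0.012]
scene blue [438 134  21   7  21] [448.  136.5] [0.618 0.792 0.012]
scene blue [485 137  13   9  14] [490.9 140.9] [0.715 0.906 0.012]
scene blue [399 173  10  16  18] [401.7 180.4] [0.721 0.464 0.012]
scene blue [484 189  19  10  21] [492.9 193.2] [0.906 0.671 0.012]
scene blue [168 190  10   7  49] [172.6 192.8] [ 0.409 -0.218  0.012]
scene blue [460 204  13   7  13] [466.  206.8] [0.907 0.548 0.012]
scene blue [137 206   7   6  14] [139.3 208.7] [ 0.427 -0.332  0.012]
scene grn [284 213  13   9  58] [289.8 217.1] [0.69  0.05  0.022]
side red [134 142  14  10  26] [141.3 146.1] [0.185 0.43  0.012]
side red [334 173
[... 2815 characters left out ...]
.498 0.04  0.012]
side blue [475 175   9   7  28] [479.6 178.1] [1.399 0.051 0.012]
side blue [502 199   8   9  24] [504.8 202.7] [ 1.393 -0.087  0.012]
side blue [193 260  14  10 105] [199.7 264.3] [ 0.409 -0.218  0.012]
side blue [206 275   9  27 136] [210.5 287.3] [ 0.435 -0.296  0.012]
wrist red [333   0  21  24 396] [342.7  11.3] [0.67  0.165 0.012]
wrist red [ 63 187  35  33 897] [ 79.9 202.7] [ 0.365 -0.043  0.012]
wrist red [270 328  23   8 101] [280.4 330.9] [ 0.614 -0.228  0.012]
wrist red [422 363  31  21 488] [436.8 374.1] [ 0.842 -0.302  0.012]
wrist yel [226  74  79  18 348] [265.1  82.9] [0.588 0.09  0.068]
wrist grn [ 339  101   33   48 1285] [355.7 124.5] [0.69  0.05  0.022]
```

```bash
python3 - <<'E'
import cv2
a=cv2.imread('pics/crop_scene.png');b=cv2.imread('pics/crop_side.png')
a=cv2.resize(a,(400,311));b=cv2.resize(b,(350,311));cv2.imwrite('pics/crop2.png',cv2.hconcat([a,b]))
E
```

```text
(no output)
```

View pics/crop2.png

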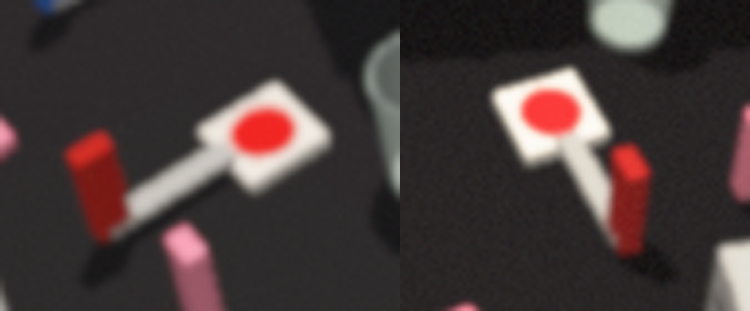

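```bash
python3 - <<'E'
from h import *
import pickle
D=pickle.load(open('d0.pkl','rb'))
h=np.array([.616,-.242])
for n,uv in (('scene',(150.5,243.3)),('side',(299.4,276.1))):
    p=onz(D[n],uv,.085); v=h-p[:2]; print(n,p.round(4),np.hypot(*v),np.degrees(np.arctan2(v[1],v[0])))
# tall centroid: triangulate handle mid
a,r=ray(D['scene'],(151.6,250.4));b,s=ray(D['side'],(298.5,284.7))
A=np.stack([r,-s],1);t=np.linalg.lstsq(A,b-a,rcond=None)[0];print('mid',a+r*t[0],b+s*t[1])
W=D['wrist']
cv2.imwrite('pics/wc.png',cv2.resize(W['frame'][0:200,180:400],None,fx=3,fy=3,interpolation=cv2.INTER_CUBIC)[:600])
f=D['scene']['frame'][145:235,240:365]; cv2.imwrite('pics/sc.png',cv2.resize(f,None,fx=6,fy=6,interpolation=cv2.INTER_CUBIC))
E
```

```text
scene [ 0.6435 -0.3472  0.085 ] 0.10873310593947945 104.66260707852327
side [ 0.6418 -0.3488  0.085 ] 0.10991123446053565 103.59894465461896
mid [ 0.641685   -0.34969457  0.05532587] [ 0.64182972 -0.34993194  0.05518467]
```

View pics/wc.png

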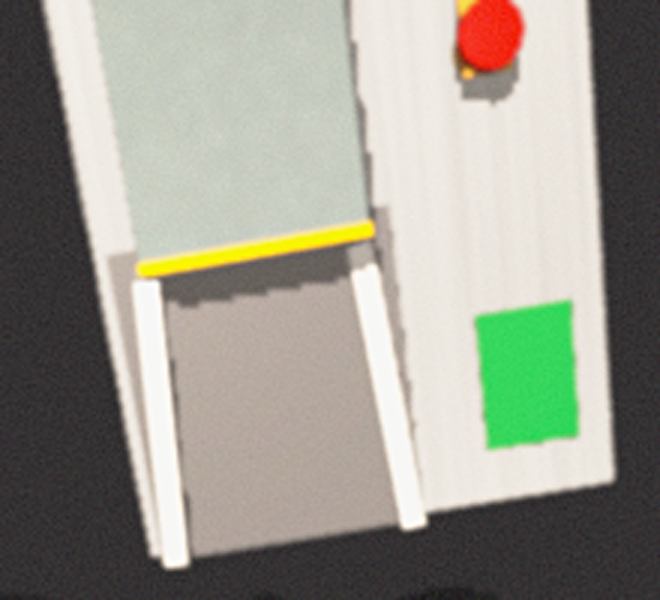

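View pics/sc.png

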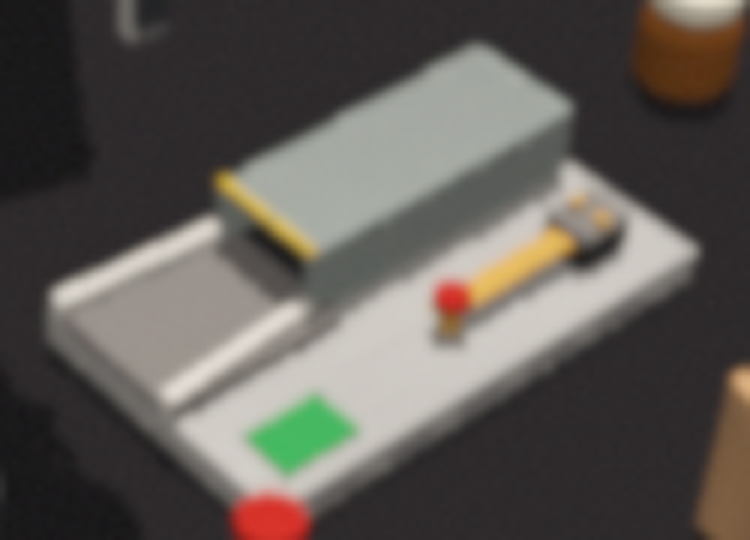

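```bash
python3 - <<'E'
from h import *
import pickle
D=pickle.load(open('d0.pkl','rb'))
W=D['wrist'];S=D['scene'];c=lambda u,v:(180+u/3-1/3,v/3-1/3)
L=onz(W,c(137,270),.068);R=onz(W,c(375,228),.068)
print('yel',L,R,np.linalg.norm(L-R)); v=R-L; print('yaw from edge',np.degrees(np.arctan2(v[0],-v[1])) )
M=(L+R)/2; print('mouth',M)
# runway outer corners z=.03
o1=onz(W,c(188,556),.03);o2=onz(W,c(401,523),.03);print('runway outer inside corners',o1,o2,np.linalg.norm(o1-o2),(o1+o2)/2)
# rail outer tops z=.038
a=onz(W,c(176,567),.038);b=onz(W,c(414,527),.038);print('rails',a,b,(a+b)/2)
# casing right edge z=.022
p=onz(W,c(615,480),.022);q=onz(W,c(588,20),.022);w=q-p;print('casing edge yaw',np.degrees(np.arctan2(w[1],w[0])),p)
sc=lambda u,v:(240+u/6-.4,145+v/6-.4)
L=onz(S,sc(217,178),.068);R=onz(S,sc(315,255),.068);print('scene yel',L,R,(L+R)/2,np.linalg.norm(L-R))
# roof right edge scene
e=onz(S,sc(572,105),.068);w=e-R;print('roof yaw',np.degrees(np.arctan2(w[1],w[0])),np.linalg.norm(w))
print('pad scene',onz(S,sc(452,297),.047),'wrist',onz(W,c(491,33),.047))
sd=D['side']['frame'][135:225,210:310];cv2.imwrite('pics/sd.png',cv2.resize(sd,None,fx=6,fy=6,interpolation=cv2.INTER_CUBIC))
E
```

```text
yel [0.55030097 0.08415532 0.068     ] [0.62409374 0.09639865 0.068     ] 0.07480154712478129
yaw from edge 99.42041124991249
mouth [0.58719735 0.09027699 0.068     ]
runway outer inside corners [ 0.56417618 -0.01682578  0.03      ] [ 0.64464053 -0.00408146  0.03      ] 0.08146735109502291 [ 0.60440835 -0.01045362  0.03      ]
rails [ 0.55991857 -0.01911988  0.038     ] [ 0.64789693 -0.00396041  0.038     ] [ 0.60390775 -0.01154015  0.038     ]
casing edge yaw 99.7552204536224 [0.72696295 0.01092722 0.022     ]
scene yel [0.5475189  0.08399172 0.068     ] [0.62341888 0.09694461 0.068     ] [0.58546889 0.09046817 0.068     ] 0.07699730157037765
roof yaw 100.53267428961402 0.1890799959864749
pad scene [0.66517222 0.15396964 0.047     ] wrist [0.66127006 0.15580878 0.047     ]
```

View pics/sd.png

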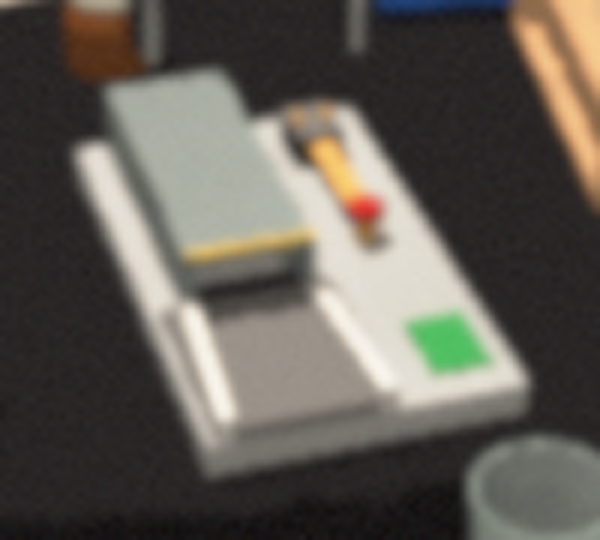

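Candidates by scene pixel:
- Red handle with aluminium head: (151,250). Chosen, and confirmed in the crop.
- Blue: (139,204).
- Pink: (78,255) and (174,272), with pink heads.
- Green: (187,152).

Measured positions:
- Red handle: (0.642, -0.3495), yaw about 104°.
- Mouth: (0.587, 0.090), yaw about 99.7°.

I'll grip with the jaws along the carrier's axis.

{"name": "send_rows", "arguments": {"plan": [[5, 7, 35, 7.6, 0, 0], [10, 14, 70, 15.2, 0, 0], [15, 21, 105, 22.8, 0, 0], [20, 27, 140, 30.4, 0, 0], [25, 34, 175, 38, 0, 0], [30, 41, 210, 45.6, 0, 0], [35, 47, 245, 53.2, 0, 0], [40, 54, 280, 60.8, 0, 0], [44, 61, 315, 68.4, 0, 0], [49, 67.4, 349.5, 76, 0, 0]], "claw": 70}}

```text
clock: 1.4
tcp_pos: [0.6424, -0.3506, 0.1598]
orientation: [-0.084, -0.702, -0.085, 0.702]
wrist_force: [1.1, 0.0, 0.7]
finger_gap: 0.07
```

```bash
python3 - <<'E'
from h import *
s=get_state();print(s['clock'],s['tcp_pos'],s['orientation'],s['joint_pos'],s['finger_gap'])
from scipy.spatial.transform import Rotation as Ro
q=s['orientation'];print(Ro.from_quat(np.r_[q[1:],q[0]]).as_matrix().round(3))
W=cam('wrist','w1');S=cam('scene','s1')
E
```

```text
1.4 [ 0.64243213 -0.35057419  0.15975159] [-0.0844283  -0.70188953 -0.08480987  0.70216111] [-6.09128708e-01  6.53253343e-01  4.63600802e-01  1.38178971e+00
  1.46577040e-04  2.29255002e+00] 0.06997498665901411
[[-0.     0.238 -0.971]
 [ 0.    -0.971 -0.238]
 [-1.    -0.001  0.   ]]
```

View pics/w1.png

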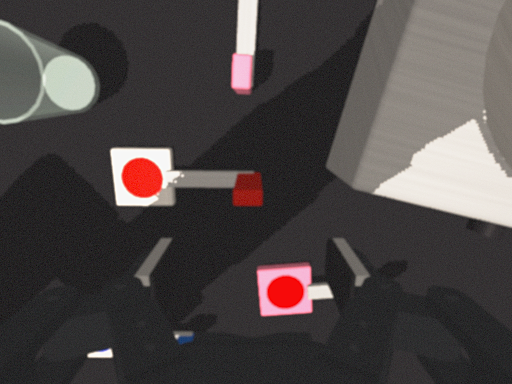

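View pics/s1.png

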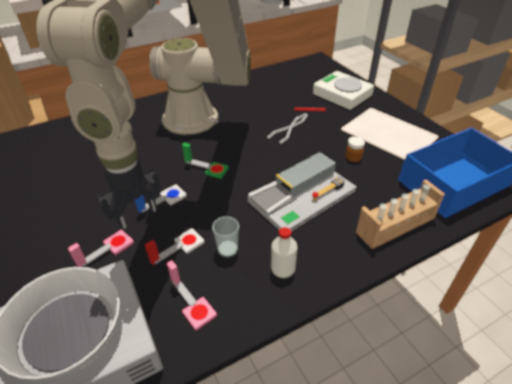

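```bash
python3 - <<'E'
from h import *
W=cam('wrist'); S=cam('scene'); D=cam('side')
f=W['frame'][140:230,90:290];cv2.imwrite('pics/wz.png',cv2.resize(f,None,fx=4,fy=4,interpolation=cv2.INTER_CUBIC))
hsv=cv2.cvtColor(W['frame'],cv2.COLOR_BGR2HSV)
m=((hsv[...,0]<8)|(hsv[...,0]>172))&(hsv[...,1]>190)&(hsv[...,2]>80)
k,l,s,c=cv2.connectedComponentsWithStats(m.astype(np.uint8))
for i in range(1,k):
    if s[i,4]>100: print(s[i],c[i],onz(W,c[i],.012).round(4),onz(W,c[i],.085).round(4))
print('box corners', [onz(W,uv,z).round(3) for uv in ((328,166),(378,5)) for z in (.0,.06)])
print(proj(W,[[.642,-.3495,.085]]))
E
```

```text
[ 119  158   40   38 1184] [138.81081081 176.37922297] [ 0.6167 -0.2415  0.012 ] [ 0.6381 -0.2643  0.085 ]
[230 171  30  34 814] [245.16216216 189.68427518] [ 0.6288 -0.3507  0.012 ] [ 0.6474 -0.3479  0.085 ]
[266 276  36  32 901] [283.39511654 291.12652608] [ 0.5228 -0.4207  0.012 ] [ 0.5663 -0.4014  0.085 ]
box corners [array([ 0.671, -0.43 ,  0.   ]), array([ 0.678, -0.413,  0.06 ]), array([ 0.827, -0.43 ,  0.   ]), array([ 0.804, -0.413,  0.06 ])]
[[245.56300691 196.45241402]]
```

View pics/wz.png

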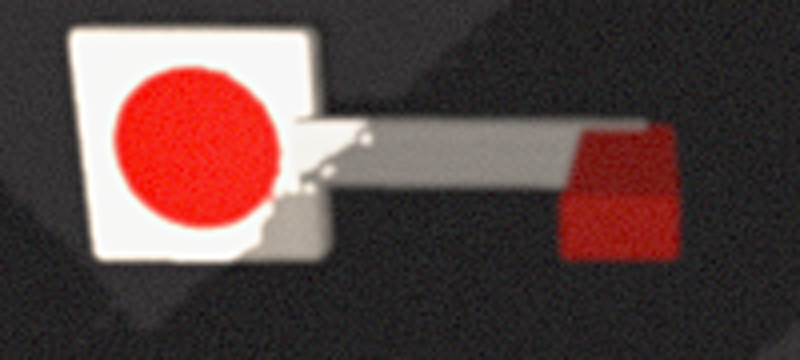

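{"name": "send_rows", "arguments": {"plan": [[14, -1, 0, 0, 0, 0], [28, -1, 0, 0, 0, 0], [42, -1, 0, 0, 0, 0], [56, -1, 0, 0, 0, 0], [70, -1, 0, 0, 0, 0], [84, -1, 0, 0, 0, 0], [96, -1, 0, 0, 0, 0], [106, -1, 0, 0, 0, 0], [112, -1, 0, 0, 0, 0], [114, -1, 0, 0, 0, 0]], "claw": 45}}

```text
clock: 2.9
tcp_pos: [0.6421, -0.3485, 0.0461]
orientation: [-0.086, -0.702, -0.086, 0.702]
wrist_force: [0.2, -0.1, -0.4]
finger_gap: 0.0448
```

{"name": "send_rows", "arguments": {"plan": [[0, 0, 0, 0, 0, 0], [0, 0, 0, 0, 0, 0], [0, 0, 0, 0, 0, 0], [0, 0, 0, 0, 0, 0], [0, 0, 0, 0, 0, 0], [-4, 0, 0, 0, 0, 0], [-10, 0, 0, 0, 0, 0], [-18, 0, 0, 0, 0, 0], [-26, 0, 0, 0, 0, 0], [-34, 0, 0, 0, 0, 0]], "claw": 0, "newtons": 60}}

```text
clock: 4.15
tcp_pos: [0.6423, -0.3486, 0.0812]
orientation: [0.086, 0.702, 0.086, -0.702]
wrist_force: [0.0, 0.6, -0.7]
finger_gap: 0.0225
```

```bash
python3 - <<'E'
from h import *
s=get_state();print(s['clock'],s['tcp_pos'],s['wrist_force'],s['finger_gap'])
W=cam('wrist','w2');S=cam('side','d2')
E
```

```text
4.15 [ 0.64232962 -0.34860943  0.08121173] [ 0.04993997  0.6234332  -0.69205277] 0.022475383121382482
```

View pics/w2.png

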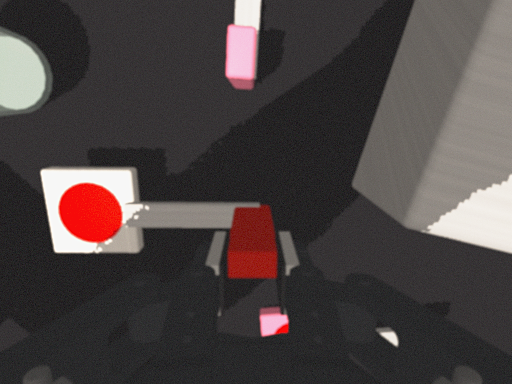

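View pics/d2.png

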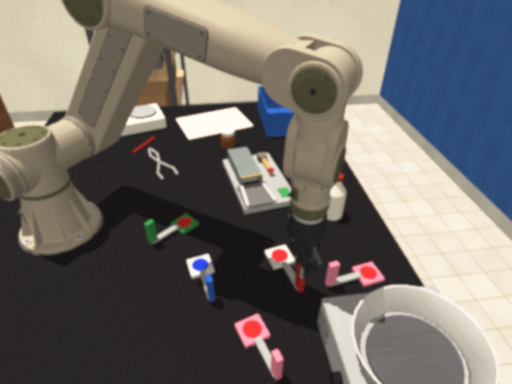

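{"name": "send_rows", "arguments": {"plan": [[-20, 0, 0, 0, 0, 0], [-45, 0, 0, 0, 0, 0], [-70, 0, 0, 0, 0, 0], [-89, -8, 0, 0.3, 0, 0], [-89, -25, -2, 0.8, 0, 0], [-89, -50, -6, 1.2, 0, 0], [-89, -75, -10, 1.6, 0, 0], [-89, -100, -14, 2, 0, 0], [-89, -125, -18, 2.4, 0, 0], [-89, -150, -22, 2.8, 0, 0]]}}

```text
clock: 5.5
tcp_pos: [0.6267, -0.1962, 0.1693]
orientation: [-0.069, -0.704, -0.069, 0.704]
wrist_force: [-0.2, -0.3, -2.7]
finger_gap: 0.0224
```

{"name": "send_rows", "arguments": {"plan": [[0, -25, -3, 0.3, 0, 0], [0, -50, -6, 0.6, 0, 0], [0, -75, -10, 0.9, 0, 0], [0, -98, -14, 1.2, 0, 0], [0, -115, -17, 1.5, 0, 0], [0, -125, -18, 1.5, 0, 0], [0, -128, -19, 1.5, 0, 0], [0, -129, -19, 1.5, 0, 0], [0, -129, -19, 1.5, 0, 0], [0, -129, -19, 1.5, 0, 0]]}}

```text
clock: 6.75
tcp_pos: [0.6209, -0.068, 0.1693]
orientation: [0.06, 0.705, 0.059, -0.705]
wrist_force: [0.4, 0.2, -2.3]
finger_gap: 0.0221
```

```bash
python3 - <<'E'
from h import *
s=get_state();print(s['clock'],s['tcp_pos'],s['wrist_force'],s['finger_gap'],s['orientation'])
W=cam('wrist','w3');S=cam('scene','s3');D=cam('side','d3')
E
```

```text
6.75 [ 0.620875   -0.0679865   0.16933845] [ 0.35305143  0.19559422 -2.31153392] 0.022142068053827582 [ 0.05954013  0.70460245  0.05949684 -0.70459242]
```

View pics/w3.png

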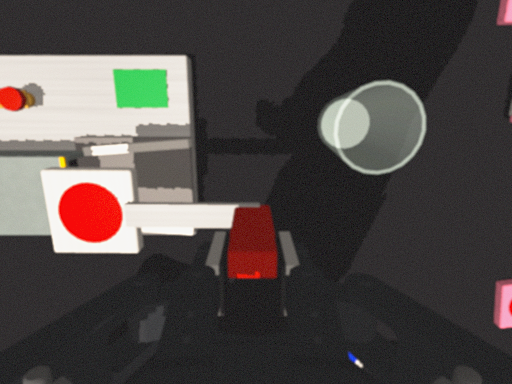

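View pics/s3.png

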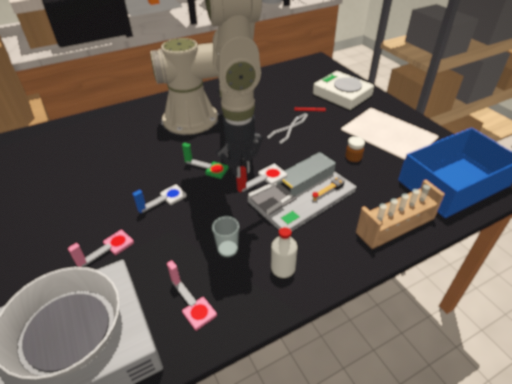

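View pics/d3.png

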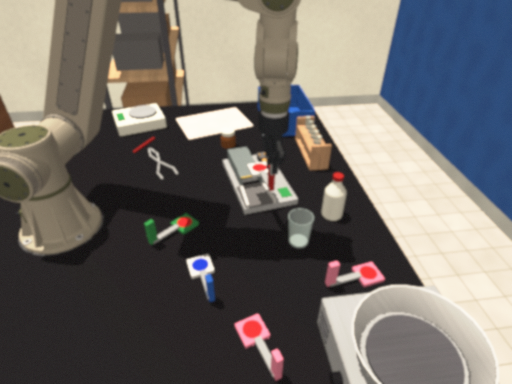

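```bash
cat >> h.py <<'E'
def blobs(d,mn=40):
    hsv=cv2.cvtColor(d['frame'],cv2.COLOR_BGR2HSV)
    m=((hsv[...,0]<8)|(hsv[...,0]>172))&(hsv[...,1]>190)&(hsv[...,2]>80)
    k,l,s,c=cv2.connectedComponentsWithStats(m.astype(np.uint8))
    return [(s[i],c[i]) for i in range(1,k) if s[i,4]>mn]
def tri(*obs):
    A=[];b=[]
    for d,uv in obs:
        c,r=ray(d,uv); r=r/np.linalg.norm(r); P=np.eye(3)-np.outer(r,r); A.append(P);b.append(P@c)
    x=np.linalg.lstsq(np.vstack(A),np.hstack(b),rcond=None); return x[0],x[1]
E
python3 - <<'E'
from h import *
D={n:cam(n) for n in ('wrist','scene','side')}
for n in D:
    for s,c in blobs(D[n]): print(n,s,c.round(1),onz(D[n],c,.135).round(4))
W=D['wrist'];
f=W['frame'][40:250,0:260];cv2.imwrite('pics/wz3.png',cv2.resize(f,None,fx=2.8,fy=2.8,interpolation=cv2.INTER_CUBIC))
print(proj(W,[[.587,.09,.03],[.6038,-.0086,.03],[.6612,.1585,.047]]))
E
```

```text
wrist [  0  88  26  22 453] [11.7 98.4] [0.6701 0.0887 0.135 ]
wrist [  59  183   63   59 2821] [ 90.  212.2] [0.6038 0.039  0.135 ]
wrist [ 228  205   49   74 2949] [252.1 245.5] [ 0.5979 -0.0735  0.135 ]
scene [295 108  29   3  47] [308.9 108.9] [0.3636 0.3263 0.135 ]
scene [212 165  11   7  57] [216.7 168.4] [ 0.5067 -0.0951  0.135 ]
scene [237 167  10  24 127] [241.8 179.2] [ 0.5861 -0.0522  0.135 ]
scene [267 170  11   6  53] [272.4 172.6] [0.6033 0.0384 0.135 ]
scene [279 229  12   9  80] [284.5 232.7] [ 0.8165 -0.0502  0.135 ]
scene [112 236  13  10  86] [117.6 240.4] [ 0.6408 -0.4185  0.135 ]
scene [192 306  15  13 152] [198.7 311.8] [ 0.9146 -0.3171  0.135 ]
side [334 173   9   7  56] [337.9 176. ] [ 0.8278 -0.0393  0.135 ]
side [179 218  12   8  77] [184.6 221.4] [ 0.383  -0.1819  0.135 ]
side [362 268  13   9  91] [367.9 272.2] [ 0.7775 -0.3974  0.135 ]
side [245 323  15  13 150] [251.9 328.7] [ 0.5128 -0.4961  0.135 ]
[[ 91.04324288 186.78523507]
 [189.79815414 186.70659001]
 [  6.13723438  98.68826375]]
```

View pics/wz3.png

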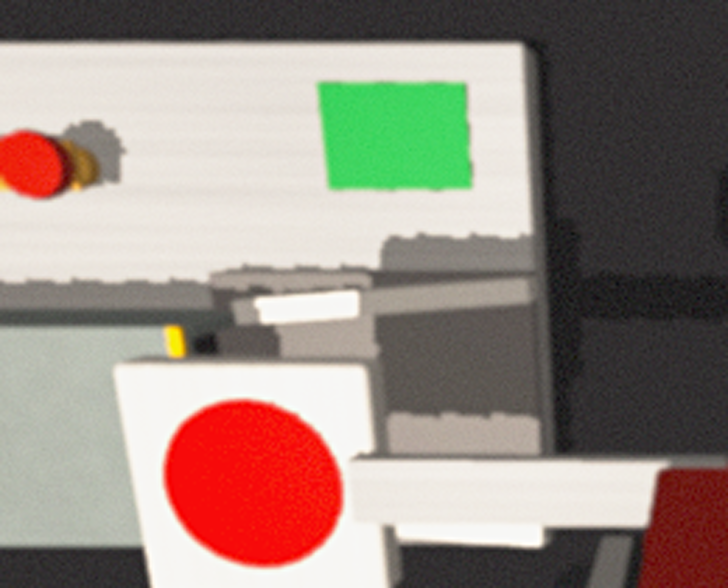

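```bash
python3 - <<'E'
from h import *
W=cam('wrist'); c=lambda u,v:(u/2.8-.32,40+v/2.8-.32)
M=np.array([.587,.09,0]);th=np.radians(99.7);d=np.array([np.cos(th),np.sin(th)]);n=np.array([-d[1],d[0]])
def T(uv,z):
    p=onz(W,c(*uv),z); v=p[:2]-M[:2]; return (np.array([v@d,v@n])*1000).round(1)
print('pad exp 55,-85',T((34,165),.047))
print('runway outer edge right exp -100,y', T((541,300),.03),T((543,440),.03))
print('casing end', T((526,42),.022),T((3,42),.022),' exp y=-?')
print('yellow right end exp 0,-37',T((184,340),.068),T((166,328),.068))
print('rail inner right end',T((530,300),.038),T((258,310),.038),T((258,295),.038))
print('green',T((395,135),.022))
print('carrier disc',T((254,483),.135), 'bar',T((660,495),.14))
s=get_state();v=s['tcp_pos'][:2]-M[:2];print('tcp',v@d*1000,v@n*1000)
E
```

```text
pad exp 55,-85 [ 50.2 -84.7]
runway outer edge right exp -100,y [-105.   -40.1] [-103.1   10.7]
casing end [-102.9 -124.6] [  71.  -124.7]  exp y=-?
yellow right end exp 0,-37 [ -1.1 -32.2] [  3.9 -35.9]
rail inner right end [-102.8  -41. ] [ -9.8 -37.7] [-10.5 -42.8]
green [-56.5 -95.3]
carrier disc [-53.1  -7.9] bar [-151.7   -6.5]
tcp -160.97696188197074 -6.814058074817779
```

{"name": "send_rows", "arguments": {"plan": [[0, 4, 3, 0, 0, 0], [8, 10, 7.3, 0, 0, 0], [22, 10, 7.3, 0, 0, 0], [36, 10, 7.3, 0, 0, 0], [50, 10, 7.3, 0, 0, 0], [62, 10, 7.3, 0, 0, 0], [72, 10, 7.3, 0, 0, 0], [78, 10, 7.3, 0, 0, 0], [80, 10, 7.3, 0, 0, 0], [80, 10, 7.3, 0, 0, 0]]}}

```text
clock: 8.35
tcp_pos: [0.6155, -0.0786, 0.0896]
orientation: [0.06, 0.705, 0.06, -0.704]
wrist_force: [0.2, 0.3, -0.5]
finger_gap: 0.0223
```

```bash
python3 - <<'E'
from h import *
s=get_state();print(s['clock'],s['tcp_pos'],s['wrist_force'],s['finger_gap'],s['orientation'])
W=cam('wrist');S=cam('scene');D=cam('side')
f=W['frame'][40:290,0:280];cv2.imwrite('pics/w4.png',cv2.resize(f,None,fx=2.4,fy=2.4,interpolation=cv2.INTER_CUBIC))
a=cv2.resize(S['frame'][140:240,220:360],None,fx=2.8,fy=2.8,interpolation=cv2.INTER_CUBIC)
b=cv2.resize(D['frame'][130:230,200:320],None,fx=2.8,fy=2.8,interpolation=cv2.INTER_CUBIC)
cv2.imwrite('pics/sd4.png',cv2.hconcat([a,b]))
M=np.array([.5875,.087]);th=np.radians(99.7);d=np.array([np.cos(th),np.sin(th)]);n=np.array([-d[1],d[0]])
for nm,I in (('w',W),('s',S),('d',D)):
  for bb,c in blobs(I):
    p=onz(I,c,.055); v=(p[:2]-M)
    if abs(v@n)<.1 and abs(v@d)<.2: print(nm,bb,c.round(1),(v@d*1000).round(1),(v@n*1000).round(1))
E
```

```text
8.35 [ 0.61552147 -0.07856095  0.08962167] [ 0.18225767  0.27922963 -0.5347146 ] 0.02232685920419706 [ 0.05982681  0.7047319   0.05974513 -0.70441765]
w [  59  183   63   59 2812] [ 90.  212.1] -59.7 -0.8
w [ 228  205   49   74 2907] [252.2 245.5] -169.8 23.9
s [235 189   8  22  94] [238.5 200.5] -149.9 29.1
s [263 190  11   6  48] [268.2 192.8] -59.8 -0.3
```

View pics/w4.png

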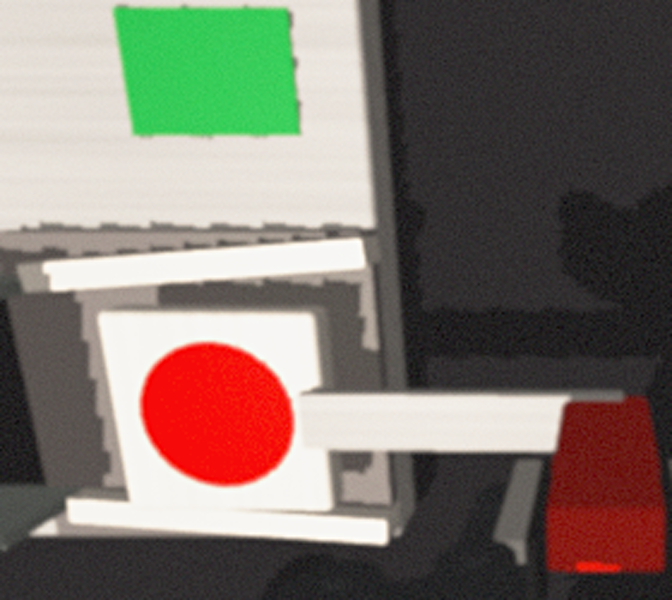

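View pics/sd4.png

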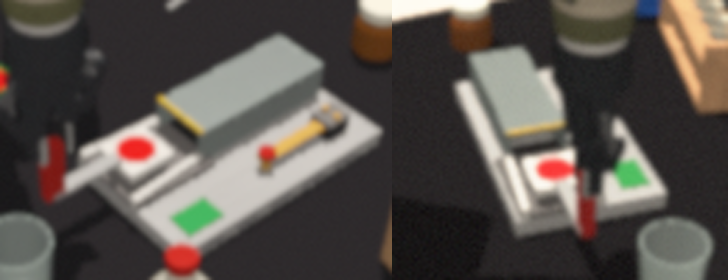

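```bash
python3 - <<'E'
from h import *
W=cam('wrist');c=lambda u,v:(u/2.4-.3,40+v/2.4-.3)
M=np.array([.5875,.087]);th=np.radians(99.7);d=np.array([np.cos(th),np.sin(th)]);n=np.array([-d[1],d[0]])
def T(uv,z):
    v=onz(W,c(*uv),z)[:2]-M; return (np.array([v@d,v@n])*1000).round(1)
for uv in ((50,290),(365,268),(68,498),(388,518)): print('rail',T(uv,.038))
for uv in ((97,312),(316,312),(130,507),(331,510)): print('head',T(uv,.0556))
E
```

```text
rail [ -6.6 -33.6]
rail [-99.7 -39.9]
rail [ 0.8 32.8]
rail [-100.1   39.9]
head [-31.4 -30.3]
head [-91.  -30.2]
head [-30.6  27.6]
head [-89.3  28.6]
```

{"name": "send_rows", "arguments": {"plan": [[5, 0, 0.9, 0, 0, 0], [10, 0, 0.9, 0, 0, 0], [12, 0, 0.9, 0, 0, 0], [12.5, 0, 0.9, 0, 0, 0], [12.5, -5, 0.9, 0, 0, 0], [12.5, -10, 0.9, 0, 0, 0], [12.5, -15, 0.9, 0, 0, 0], [12.5, -20, 0.9, 0, 0, 0], [12.5, -25, 0.9, 0, 0, 0], [12.5, -30, 0.9, 0, 0, 0]]}}

```text
clock: 9.8
tcp_pos: [0.6096, -0.0489, 0.0772]
orientation: [0.06, 0.705, 0.06, -0.704]
wrist_force: [0.9, -2.3, 2.3]
finger_gap: 0.0222
```

{"name": "send_rows", "arguments": {"plan": [[0, -5, 0, 0, 0, 0], [0, -10, 0, 0, 0, 0], [0, -15, 0, 0, 0, 0], [0, -20, 0, 0, 0, 0], [0, -25, 0, 0, 0, 0], [0, -30, 0, 0, 0, 0], [0, -35, 0, 0, 0, 0], [0, -40, 0, 0, 0, 0], [0, -43, 0, 0, 0, 0], [0, -44, 0, 0, 0, 0]]}}

```text
clock: 11.05
tcp_pos: [0.602, -0.0056, 0.077]
orientation: [0.06, 0.705, 0.06, -0.704]
wrist_force: [0.8, -3.3, 4.0]
finger_gap: 0.0224
```

```bash
python3 - <<'E'
from h import *
s=get_state();print(s['clock'],s['tcp_pos'],s['wrist_force'],s['ft_torque'],s['finger_gap'],s['orientation'])
W=cam('wrist','w5');S=cam('scene');D=cam('side')
a=cv2.resize(S['frame'][140:240,220:360],None,fx=2.8,fy=2.8,interpolation=cv2.INTER_CUBIC)
b=cv2.resize(D['frame'][130:230,200:320],None,fx=2.8,fy=2.8,interpolation=cv2.INTER_CUBIC)
cv2.imwrite('pics/sd5.png',cv2.hconcat([a,b]))
E
```

```text
11.05 [ 0.60202236 -0.00559129  0.07700696] [ 0.77668377 -3.29857563  4.02233761] [-0.67383836 -0.09389462  0.05337872] 0.022376746944311535 [ 0.05993885  0.70464799  0.05977776 -0.70448929]
```

View pics/w5.png

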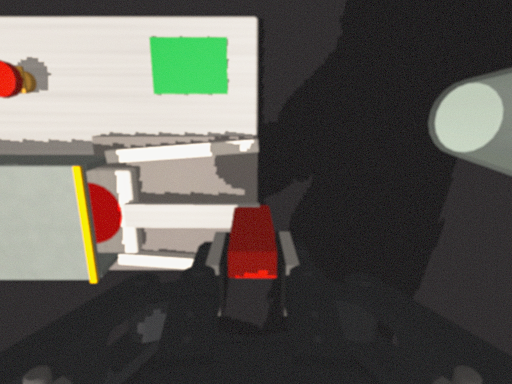

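View pics/sd5.png

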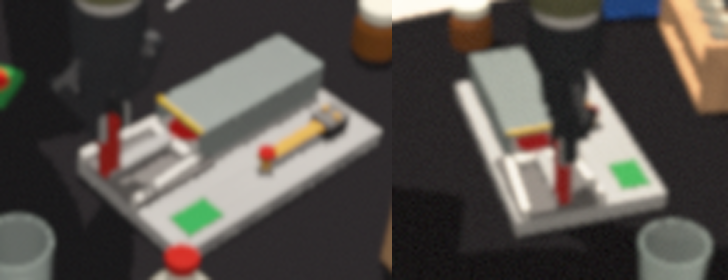

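{"name": "send_rows", "arguments": {"plan": [[0, 0, 0, 0, 0, 0], [0, 0, 0, 0, 0, 0], [-2, 0, 0, 0, 0, 0], [-2, -4, 0, 0, 0, 0], [-2, -9, 0, 0, 0, 0], [-2, -14, 0, 0, 0, 0], [-2, -19, 0, 0, 0, 0], [-2, -24, 0, 0, 0, 0], [-2, -29, 0, 0, 0, 0], [-2, -32, 0, 0, 0, 0]], "claw": 28}}

```text
clock: 12.45
tcp_pos: [0.5965, 0.0262, 0.0789]
orientation: [0.06, 0.705, 0.06, -0.705]
wrist_force: [-0.1, -0.4, 1.9]
finger_gap: 0.0281
```

```bash
cat > look.py <<'E'
from h import *
import sys
k=sys.argv[1]
s=get_state();print(s['clock'],s['tcp_pos'],s['wrist_force'],s['finger_gap'])
M=np.array([.5875,.087]);th=np.radians(99.7);d=np.array([np.cos(th),np.sin(th)])
print('tcp x',1000*(s['tcp_pos'][:2]-M)@d)
W=cam('wrist');S=cam('scene')
a=cv2.resize(S['frame'][140:240,220:350],(390,300),interpolation=cv2.INTER_CUBIC)
b=cv2.resize(W['frame'][130:330,60:320],(390,300),interpolation=cv2.INTER_CUBIC)
cv2.imwrite(f'pics/L{k}.png',cv2.hconcat([a,b]))
E
python3 look.py 6
```

```text
12.45 [0.59650404 0.02617741 0.0788994 ] [-0.12370194 -0.36161412  1.88876004] 0.028078267117838385
tcp x -61.47011992622499
```

View pics/L6.png

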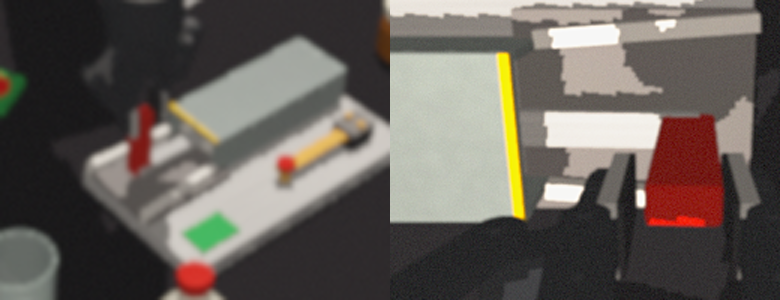

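{"name": "send_rows", "arguments": {"plan": [[0, -1, 0, 0, 0, 0], [0, -2, 0, 0, 0, 0], [0, -3, 0, 0, 0, 0], [0, -4, 0, 0, 0, 0], [0, -5, 0, 0, 0, 0], [0, -6, 0, 0, 0, 0], [0, -7, 0, 0, 0, 0], [0, -8, 0, 0, 0, 0], [0, -9, 0, 0, 0, 0], [0, -10, 0, 0, 0, 0]]}}

```text
clock: 13.8
tcp_pos: [0.5951, 0.0356, 0.0791]
orientation: [0.06, 0.705, 0.06, -0.704]
wrist_force: [0.5, -0.8, 0.9]
finger_gap: 0.028
```

```bash
python3 look.py 7
```

```text
13.8 [0.59507229 0.03556979 0.07905144] [ 0.53774959 -0.75084041  0.8964412 ] 0.02795981619324491
tcp x -51.97078952976151
```

View pics/L7.png

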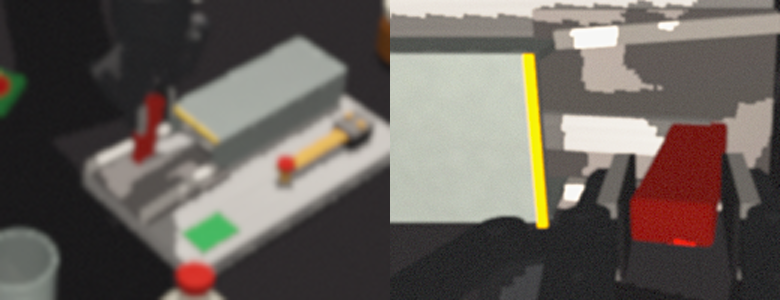

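{"name": "send_rows", "arguments": {"plan": [[0, -1, 0, 0, 0, 0], [0, -2, 0, 0, 0, 0], [0, -3, 0, 0, 0, 0], [0, -4, 0, 0, 0, 0], [0, -5, 0, 0, 0, 0], [0, -6, 0, 0, 0, 0], [0, -7, 0, 0, 0, 0], [0, -8, 0, 0, 0, 0], [0, -9, 0, 0, 0, 0], [0, -10, 0, 0, 0, 0]]}}

```text
clock: 15.15
tcp_pos: [0.5932, 0.0456, 0.0789]
orientation: [0.06, 0.705, 0.06, -0.705]
wrist_force: [-0.1, -0.4, -0.9]
finger_gap: 0.0279
```

```bash
python3 look.py 8
```

```text
15.15 [0.59318962 0.04558216 0.07892629] [-0.12809828 -0.35204626 -0.93830953] 0.027898602136803306
tcp x -41.78435244336996
```

View pics/L8.png

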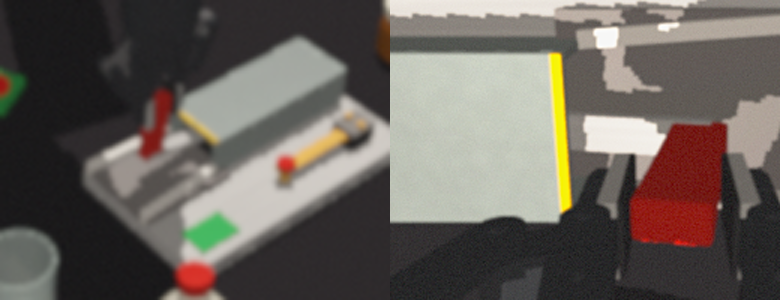

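{"name": "send_rows", "arguments": {"plan": [[0, -1, 0, 0, 0, 0], [0, -2, 0, 0, 0, 0], [0, -3, 0, 0, 0, 0], [0, -4, 0, 0, 0, 0], [0, -5, 0, 0, 0, 0], [0, -6, 0, 0, 0, 0], [0, -7, 0, 0, 0, 0], [0, -8, 0, 0, 0, 0], [0, -8, 0, 0, 0, 0], [0, -8, 0, 0, 0, 0]]}}

```text
clock: 16.5
tcp_pos: [0.5918, 0.0535, 0.0788]
orientation: [-0.06, -0.705, -0.06, 0.705]
wrist_force: [-0.4, -0.4, -0.9]
finger_gap: 0.0279
```

```bash
python3 look.py 9
```

```text
16.5 [0.59179409 0.05349888 0.07884978] [-0.40707366 -0.42261245 -0.85567032] 0.02793889133508981
tcp x -33.74567956216067
```

View pics/L9.png

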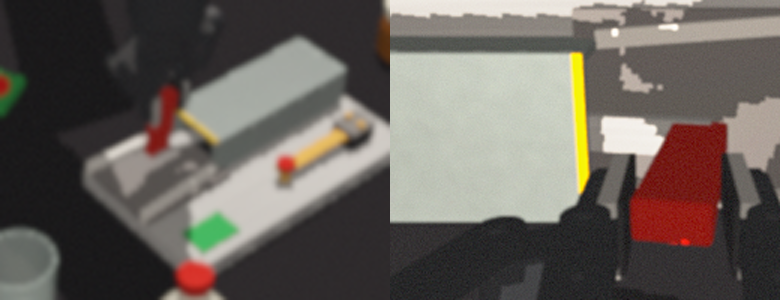

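{"name": "send_rows", "arguments": {"plan": [[0, 0, 0, 0, 0, 0], [0, 0, 0, 0, 0, 0], [0, 0, 0, 0, 0, 0], [0, 0, 0, 0, 0, 0], [0, 0, 0, 0, 0, 0], [0, 0, 0, 0, 0, 0], [0, 0, 0, 0, 0, 0], [0, 0, 0, 0, 0, 0], [0, 0, 0, 0, 0, 0], [0, 0, 0, 0, 0, 0]], "claw": 40}}

```text
clock: 17.85
tcp_pos: [0.5919, 0.0534, 0.0789]
orientation: [0.06, 0.705, 0.06, -0.705]
wrist_force: [0.4, -0.6, 0.1]
finger_gap: 0.04
```

```bash
python3 look.py 10
```

```text
17.85 [0.59192116 0.05338983 0.07894292] [ 0.40638743 -0.63413352  0.0615618 ] 0.039995398624410004
tcp x -33.87457838409039
```

View pics/L10.png

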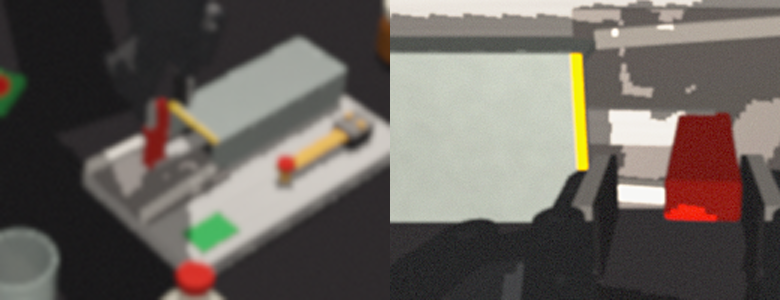

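```bash
python3 - <<'E'
from h import *
import pickle
D={n:cam(n) for n in ('wrist','scene','side')}
pickle.dump(D,open('d10.pkl','wb'))
a=cv2.resize(D['scene']['frame'][165:205,255:305],(400,320),interpolation=cv2.INTER_CUBIC)
b=cv2.resize(D['wrist']['frame'][190:290,230:330],(320,320),interpolation=cv2.INTER_CUBIC)
cv2.imwrite('pics/z10.png',cv2.hconcat([a,b]))
c=cv2.resize(D['side']['frame'][150:200,240:300],(600,500),interpolation=cv2.INTER_CUBIC);cv2.imwrite('pics/z10s.png',c)
E
```

```text
(no output)
```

View pics/z10.png

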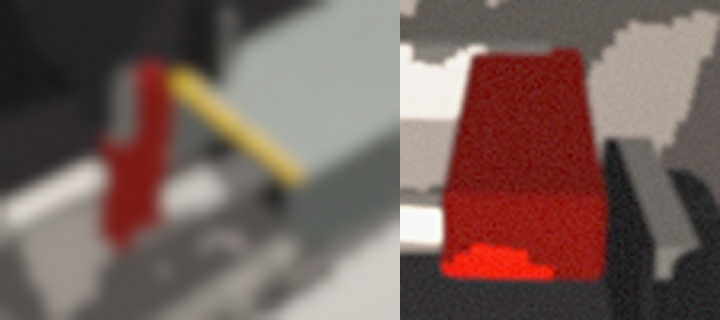

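View pics/z10s.png

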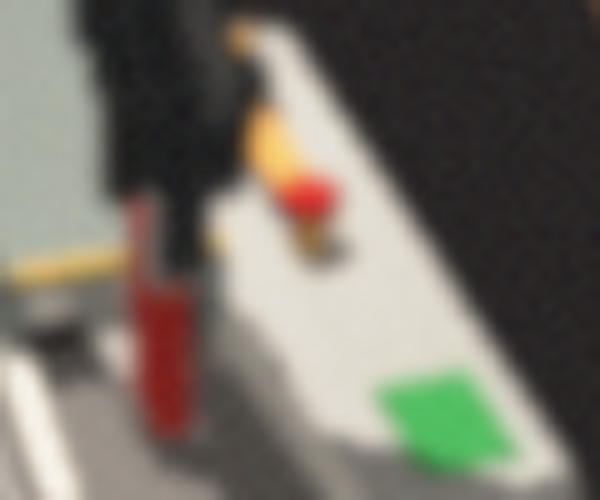

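```bash
python3 - <<'E'
from h import *
import pickle
W=pickle.load(open('d10.pkl','rb'))['wrist']
M=np.array([.5875,.087]);th=np.radians(99.7);d=np.array([np.cos(th),np.sin(th)]);n=np.array([-d[1],d[0]])
c=lambda u,v:(230+(u-400)/3.2-.35,190+v/3.2-.35)
for z in (.107,.111,.115):
    P=[onz(W,c(*q),z) for q in ((445,195),(605,195),(602,278),(440,278))]
    print(z,[((p[:2]-M)@d*1000).round(1) for p in P],[((p[:2]-M)@n*1000).round(1) for p in P])
for z in (.033,.037,.041,.045):
    P=[onz(W,c(*q),z) for q in ((472,50),(584,50))]
    print(z,[((p[:2]-M)@d*1000).round(1) for p in P],[((p[:2]-M)@n*1000).round(1) for p in P])
E
```

```text
0.107 [np.float64(-31.6), np.float64(-55.7), np.float64(-55.7), np.float64(-30.7)] [np.float64(-1.0), np.float64(-1.0), np.float64(13.0), np.float64(12.9)]
0.111 [np.float64(-31.7), np.float64(-55.1), np.float64(-55.1), np.float64(-30.8)] [np.float64(-2.9), np.float64(-2.9), np.float64(10.7), np.float64(10.6)]
0.115 [np.float64(-31.8), np.float64(-54.5), np.float64(-54.5), np.float64(-31.0)] [np.float64(-4.8), np.float64(-4.8), np.float64(8.3), np.float64(8.3)]
0.033 [np.float64(-35.7), np.float64(-60.7)] [np.float64(-1.0), np.float64(-1.0)]
0.037 [np.float64(-35.7), np.float64(-60.2)] [np.float64(-2.2), np.float64(-2.2)]
0.041 [np.float64(-35.7), np.float64(-59.7)] [np.float64(-3.5), np.float64(-3.4)]
0.045 [np.float64(-35.7), np.float64(-59.2)] [np.float64(-4.7), np.float64(-4.7)]
```

```bash
python3 - <<'E'
from h import *
W=cam('wrist'); 
# w4 pose differs only by translation: dT
import pickle
s=get_state()
dT=np.array([.61552,-.07856,.08962])-s['tcp_pos']
M=np.array([.5875,.087]);th=np.radians(99.7);d=np.array([np.cos(th),np.sin(th)]);n=np.array([-d[1],d[0]])
c=lambda u,v:(u/2.4-.3,40+v/2.4-.3)
def o(uv,z):
    p=onz(W,uv,z-dT[2])+dT; return [((p[:2]-M)@d*1000).round(1),((p[:2]-M)@n*1000).round(1)]
print([o(c(*q),.1286) for q in ((548,505),(665,505),(665,570),(547,572))])
print([o(c(*q),.0546) for q in ((567,397),(648,397))])
# pads/fingers compare now: full view
cv2.imwrite('pics/w10.png',W['frame'])
E
```

```text
[[np.float64(-159.0), np.float64(-7.5)], [np.float64(-180.6), np.float64(-7.5)], [np.float64(-180.8), np.float64(5.9)], [np.float64(-158.5), np.float64(6.3)]]
[[np.float64(-158.8), np.float64(-5.6)], [np.float64(-181.6), np.float64(-5.5)]]
```

View pics/w10.png

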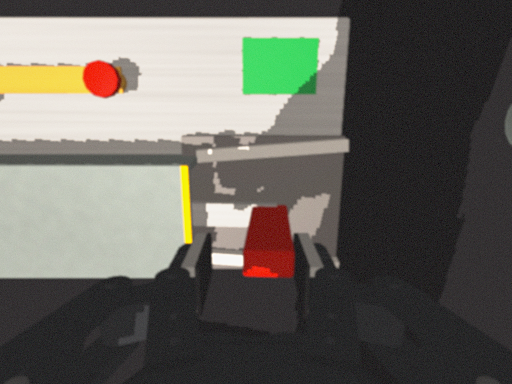

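{"name": "send_rows", "arguments": {"plan": [[-5, 0, 0, 0, 0, 0], [-20, 0, 0, 0, 0, 0], [-38, 0, 0, 0, 0, 0], [-52, 0, 0, 0, 0, 0], [-56, 15, 0, 0, 0, 0], [-56, 35, 0, 0, 0, 0], [-56, 50, 0, 0, 0, 0], [-56, 56, 0, 0, 0, 0], [-56, 56, 0, 0, 0, 0], [-56, 56, 0, 0, 0, 0]], "claw": 44}}

```text
clock: 19.4
tcp_pos: [0.6011, -0.0015, 0.1347]
orientation: [-0.06, -0.704, -0.06, 0.705]
wrist_force: [-0.6, 0.3, 0.1]
finger_gap: 0.0443
```

```bash
python3 look.py 11; python3 - <<'E'
from h import *
D=cam('side');cv2.imwrite('pics/d11.png',cv2.resize(D['frame'][130:230,200:320],(720,600),interpolation=cv2.INTER_CUBIC))
E
```

```text
19.4 [ 0.60109129 -0.00153816  0.13468769] [-0.60484345  0.29391024  0.05711671] 0.044274759352084324
tcp x -89.56235807011623
```

View pics/L11.png

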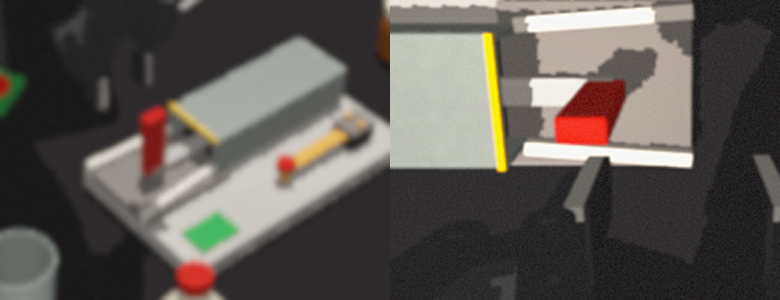

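View pics/d11.png

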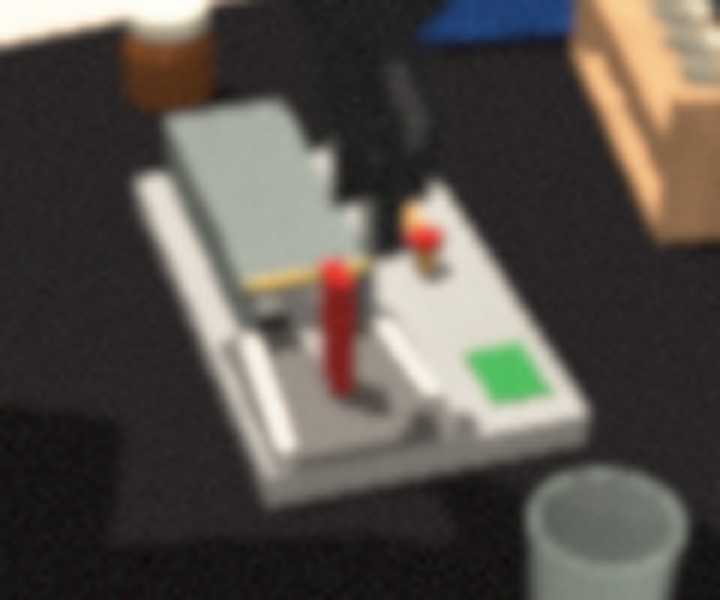

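```bash
cat > hm.py <<'E'
from h import *
M=np.array([.5875,.087]);th=np.radians(99.7);d=np.array([np.cos(th),np.sin(th)]);n=np.array([-d[1],d[0]])
def tt(p): v=p[:2]-M; return (np.array([v@d,v@n,p[2]])*1000).round(1)
E
python3 - <<'E'
from hm import *
W=cam('wrist');S=cam('scene');D=cam('side')
f=lambda u,v,x,y,s:(x+u/s-.5+.5/s,y+v/s-.5+.5/s)
s=f(152,113,220,140,3);e=f(338,268,200,130,6);w=f(192,130,60,130,1.5)
for a in (((S,s),(D,e)),((S,s),(W,w)),((D,e),(W,w)),((S,s),(D,e),(W,w))):
    p,r=tri(*a);print(tt(p),r)
cv2.imwrite('pics/w11.png',cv2.resize(W['frame'][150:260,130:280],(750,550),interpolation=cv2.INTER_CUBIC))
E
```

```text
[-49.6   2.7 109.2] [6.7770935e-08]
[-50.3   0.4 111.3] [1.67139809e-06]
[-48.5   1.6 107.6] [1.00342646e-06]
[-49.2   2.  108.8] [3.09076742e-06]
```

View pics/w11.png

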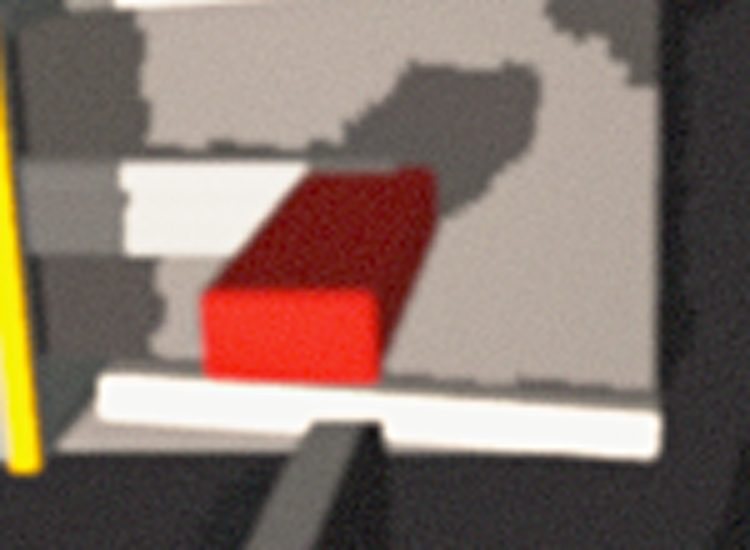

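```bash
python3 - <<'E'
from hm import *
W=cam('wrist');c=lambda u,v:(130+u/5-.4,150+v/5-.4)
for z in (.103,.107,.111,.115,.119,.123):
    P=[tt(onz(W,c(*q),z))[:2] for q in ((205,290),(378,290),(378,382),(205,375))]; print(z,*P,P[0][0]-P[1][0])
for z in (.033,.037,.041,.045):
    P=[tt(onz(W,c(*q),z))[:2] for q in ((308,170),(436,168))]; print(z,*P,P[0][0]-P[1][0])
E
```

```text
0.103 [-36.9  -3.7] [-59.9  -3.7] [-59.4   9.4] [-36.    8.4] 23.0
0.107 [-38.  -5.] [-60.6  -5. ] [-60.1   7.8] [-37.1   6.8] 22.6
0.111 [-39.1  -6.3] [-61.2  -6.3] [-60.7   6.3] [-38.3   5.3] 22.1
0.115 [-40.2  -7.5] [-61.8  -7.5] [-61.4   4.8] [-39.4   3.8] 21.599999999999994
0.119 [-41.3  -8.8] [-62.5  -8.8] [-62.    3.2] [-40.5   2.3] 21.200000000000003
0.123 [-42.4 -10.1] [-63.1 -10.1] [-62.6   1.7] [-41.6   0.8] 20.700000000000003
0.033 [-37.4  -3.8] [-60.1  -4.1] 22.700000000000003
0.037 [-38.2  -4.7] [-60.5  -5.1] 22.299999999999997
0.041 [-39.   -5.7] [-61.  -6.] 22.0
0.045 [-39.8  -6.6] [-61.5  -6.9] 21.700000000000003
```

{"name": "send_rows", "arguments": {"plan": [[0, 3, 0, 0, 0, 0], [0, 8, 0, 0, 0, 0], [0, 8, 0, 0, 0, 0], [0, 8, 0, 0, 0, 0], [14, 8, 0, 0, 0, 0], [28, 8, 0, 0, 0, 0], [42, 8, 0, 0, 0, 0], [56, 8, 0, 0, 0, 0], [68, 8, 0, 0, 0, 0], [73, 8, 0, 0, 0, 0]], "claw": 0}}

```text
clock: 21.0
tcp_pos: [0.6021, -0.0096, 0.0607]
orientation: [-0.06, -0.704, -0.06, 0.705]
wrist_force: [-0.1, -0.4, -0.6]
finger_gap: -0.0003
```

```bash
python3 look.py 12
```

```text
21.0 [ 0.60207607 -0.00959538  0.06073033] [-0.08550242 -0.44384359 -0.63354798] -0.0002843488331535247
tcp x -97.670315226333
```

View pics/L12.png

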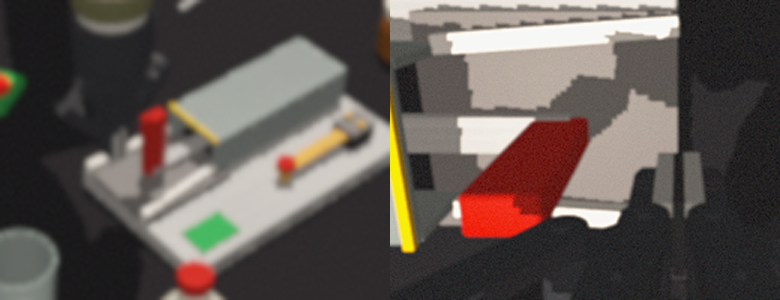

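{"name": "send_rows", "arguments": {"plan": [[0, -7, 0, 0, 0, 0], [0, -14, 0, 0, 0, 0], [0, -19, 0, 0, 0, 0], [0, -22, 0, 0, 0, 0], [0, -25, 0, 0, 0, 0], [0, -28, 0, 0, 0, 0], [0, -31, 0, 0, 0, 0], [0, -34, 0, 0, 0, 0], [0, -36, 0, 0, 0, 0], [0, -37, 0, 0, 0, 0]]}}

```text
clock: 22.35
tcp_pos: [0.5994, 0.0205, 0.0646]
orientation: [0.063, 0.706, 0.054, -0.703]
wrist_force: [0.1, -20.3, 9.9]
finger_gap: -0.0001
```

```bash
python3 look.py 13
```

```text
22.35 [0.59944152 0.02045209 0.0646466 ] [  0.06008866 -20.25935899   9.92498397] -0.00011898154349030497
tcp x -67.60852326356382
```

View pics/L13.png

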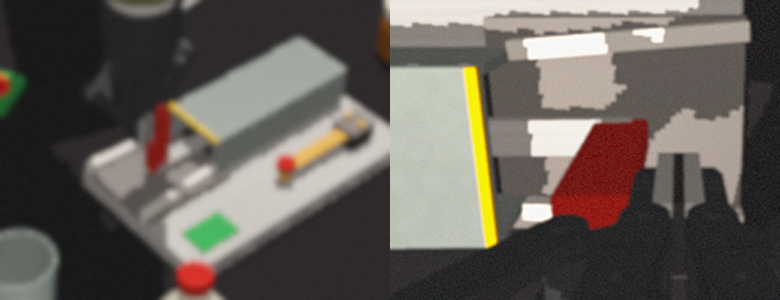

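{"name": "send_rows", "arguments": {"plan": [[0, 4, 0, 0, 0, 0], [0, 10, 0, 0, 0, 0], [0, 20, 0, 0, 0, 0], [0, 28, 0, 0, 0, 0], [-8, 32, 0, 0, 0, 0], [-24, 34, 0, 0, 0, 0], [-44, 34, 0, 0, 0, 0], [-64, 34, 0, 0, 0, 0], [-74, 34, 0, 0, 0, 0], [-76, 34, 0, 0, 0, 0]]}}

```text
clock: 23.7
tcp_pos: [0.6028, -0.0067, 0.1392]
orientation: [0.06, 0.705, 0.06, -0.704]
wrist_force: [-0.1, -0.4, -0.4]
finger_gap: 0.0002
```

```bash
python3 look.py 14; python3 - <<'E'
from h import *
D=cam('side');S=cam('scene');W=cam('wrist')
import pickle; pickle.dump({'side':D,'scene':S,'wrist':W},open('d14.pkl','wb'))
a=cv2.resize(S['frame'][160:210,250:310],(360,300),interpolation=cv2.INTER_CUBIC)
b=cv2.resize(D['frame'][160:210,235:295],(360,300),interpolation=cv2.INTER_CUBIC)
cv2.imwrite('pics/z14.png',cv2.hconcat([a,b]))
cv2.imwrite('pics/w14.png',cv2.resize(W['frame'][150:260,130:280],(750,550),interpolation=cv2.INTER_CUBIC))
E
```

```text
23.7 [ 0.60278465 -0.00669048  0.13918444] [-0.07707354 -0.40242082 -0.40626147] 0.0002418619641838989
tcp x -94.9263312634863
```

View pics/z14.png

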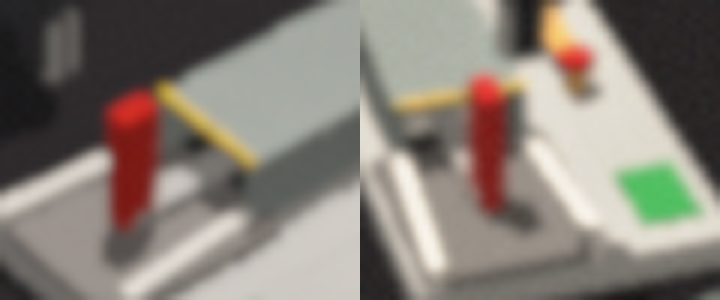

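View pics/w14.png

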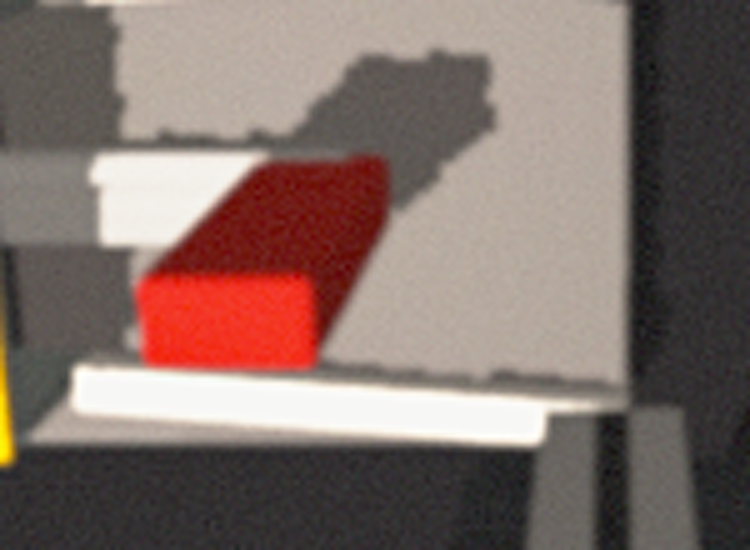

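```bash
python3 - <<'E'
from hm import *
import pickle
D=pickle.load(open('d14.pkl','rb'));W=D['wrist'];S=D['scene'];E=D['side'];c=lambda u,v:(130+u/5-.4,150+v/5-.4)
f=lambda u,v,x,y,s:(x+u/s-.5+.5/s,y+v/s-.5+.5/s)
s=f(133,105,250,160,6);e=f(127,89,235,160,6);w=c(228,320)
for a in (((S,s),(E,e)),((S,s),(W,w)),((E,e),(W,w)),((S,s),(E,e),(W,w))):
    p,r=tri(*a);print(tt(p),r)
for z in (.105,.107,.111,.115,.119):
    P=[tt(onz(W,c(*q),z))[:2] for q in ((138,275),(312,275),(318,365),(145,365))]; print(z,*P)
for z in (.033,.037,.041,.045):
    P=[tt(onz(W,c(*q),z))[:2] for q in ((262,162),(388,160))]; print(z,*P)
# predicted top-corner pixels scene for dropped / not, handle x ~-50
for z in (.107,.115):
  for y0 in (0,):
    pts=[np.r_[M+d*(-.050+a)+n*b,z] for a in(-.012,.012) for b in (-.007,.007)]
    print('scene',z,((proj(S,pts)-[250,160])*6+3).round(0).tolist());print('side',((proj(E,pts)-[235,160])*6+3+[360,0]).round(0).tolist())
E
```

```text
[-44.9   2.3 106.5] [3.22232167e-06]
[-46.6  -0.7 111.1] [1.87533806e-07]
[-44.6   1.4 104.6] [6.77022413e-08]
[-44.9   1.7 106.4] [4.87539224e-06]
0.105 [-33.2  -5.2] [-56.4  -5.2] [-56.5   7.6] [-33.1   7.5]
0.107 [-33.9  -5.8] [-56.8  -5.8] [-56.9   6.8] [-33.8   6.8]
0.111 [-35.1  -7.1] [-57.6  -7. ] [-57.8   5.3] [-35.    5.3]
0.115 [-36.4  -8.3] [-58.4  -8.3] [-58.6   3.8] [-36.3   3.8]
0.119 [-37.7  -9.5] [-59.2  -9.5] [-59.4   2.3] [-37.6   2.3]
0.033 [-33.9  -4.1] [-56.4  -4.4]
0.037 [-34.9  -5. ] [-57.   -5.3]
0.041 [-35.8  -5.9] [-57.6  -6.3]
0.045 [-36.7  -6.8] [-58.2  -7.2]
scene 0.107 [[118.0, 131.0], [100.0, 117.0], [156.0, 111.0], [137.0, 97.0]]
side [[514.0, 102.0], [488.0, 106.0], [499.0, 76.0], [474.0, 81.0]]
scene 0.115 [[118.0, 119.0], [100.0, 104.0], [156.0, 99.0], [138.0, 84.0]]
side [[514.0, 89.0], [488.0, 93.0], [500.0, 64.0], [474.0, 68.0]]
```

```bash
python3 - <<'E'
from hm import *
import pickle
D=pickle.load(open('d14.pkl','rb'))
for nm in ('scene','side'):
    I=D[nm]; hsv=cv2.cvtColor(I['frame'],cv2.COLOR_BGR2HSV)
    m=((hsv[...,0]<8)|(hsv[...,0]>172))&(hsv[...,1]>150)&(hsv[...,2]>60)
    k,l,s,c=cv2.connectedComponentsWithStats(m.astype(np.uint8))
    for i in range(1,k):
        if s[i,4]>100: print(nm,s[i],c[i])
    for lab,z in (('dropped',.022),('floor',.030)):
        pts=[np.r_[M+d*(-.0453+a)+n*b,z+h] for a in(-.012,.012) for b in (-.007,.007) for h in (.011,.085)]
        q=proj(I,pts);print(lab,q.min(0),q.max(0))
D0=pickle.load(open('d0.pkl','rb'))
t=np.radians(104);d2=np.array([np.cos(t),np.sin(t)]);n2=np.array([-d2[1],d2[0]])
for nm in ('scene','side'):
    I=D0[nm];pts=[np.r_[np.array([.6423,-.3490])+d2*a+n2*b,h] for a in(-.012,.012) for b in (-.007,.007) for h in (.011,.085)]
    hsv=cv2.cvtColor(I['frame'],cv2.COLOR_BGR2HSV)
    m=((hsv[...,0]<8)|(hsv[...,0]>172))&(hsv[...,1]>150)&(hsv[...,2]>60)
    k,l,s,c=cv2.connectedComponentsWithStats(m.astype(np.uint8))
    q=proj(I,pts);print('calib',nm,q.min(0),q.max(0),[s[i].tolist() for i in range(1,k) if s[i,4]>130 and s[i,3]>18])
E
```

```text
scene [294 107  32   5 126] [309.73809524 108.69047619]
scene [267 175   9  23 144] [271.5        184.57638889]
scene [278 228  14  10 105] [284.67619048 232.47619048]
scene [111 235  14  11 118] [117.56779661 240.33898305]
scene [191 305  17  15 200] [198.755 311.71 ]
dropped [267.27189919 174.97198308] [276.633481   198.78128535]
floor [267.28405152 172.93089603] [276.69013925 196.90186334]
side [133 137  22  16 104] [143.25       144.38461538]
side [361 266  16  13 149] [368.06711409 272.12751678]
side [243 321  19  17 239] [251.78242678 328.62761506]
dropped [253.02368293 171.42644732] [259.63357133 195.25717199]
floor [253.02408891 169.31153975] [259.66323287 193.28714693]
calib scene [144.19233117 239.26300577] [160.31956361 264.75809866] [[145, 239, 13, 26, 216]]
calib side [292.40347575 271.44884797] [304.7602283  300.72437523] [[294, 272, 11, 29, 239]]
```

{"name": "send_rows", "arguments": {"plan": [[0, 0, -25, 0, 0, 0], [0, -20, -50, 0, 0, 0], [0, -45, -75, 0, 0, 0], [0, -75, -86, 0, 0, 0], [0, -105, -86, 0, 0, 0], [0, -130, -86, 0, 0, 0], [10, -145, -86, 0, 0, 0], [30, -150, -86, 0, 0, 0], [45, -150, -86, 0, 0, 0], [52, -150, -86, 0, 0, 0]]}}

```text
clock: 25.2
tcp_pos: [0.6608, 0.155, 0.0842]
orientation: [-0.06, -0.704, -0.059, 0.705]
wrist_force: [-0.5, -0.2, 0.1]
finger_gap: 0.0
```

```bash
python3 - <<'E'
from hm import *
s=get_state();print(s['clock'],s['tcp_pos'],tt(s['tcp_pos']),s['wrist_force'])
D=cam('side');S=cam('scene');W=cam('wrist','w15')
a=cv2.resize(S['frame'][140:220,260:360],(400,320),interpolation=cv2.INTER_CUBIC)
b=cv2.resize(D['frame'][130:210,220:320],(400,320),interpolation=cv2.INTER_CUBIC)
cv2.imwrite('pics/z15.png',cv2.hconcat([a,b]))
E
```

```text
25.2 [0.66080945 0.15499186 0.08421344] [ 54.7 -83.7  84.2] [-0.46025444 -0.17070274  0.10076903]
```

View pics/z15.png

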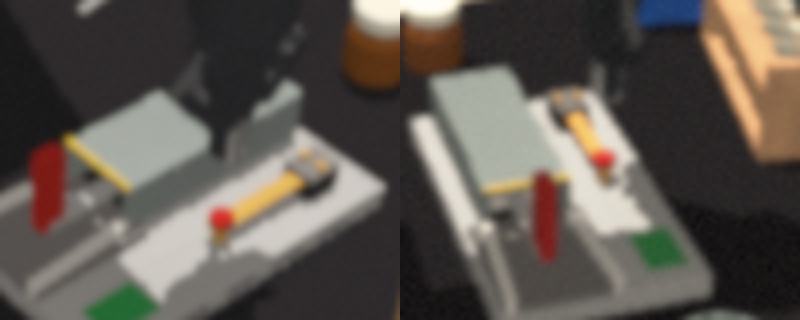

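View pics/w15.png

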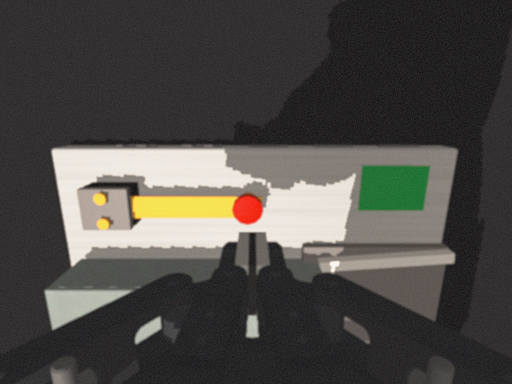

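```bash
python3 - <<'E'
from hm import *
W=cam('wrist');S=cam('scene')
for I in (W,S):
    for b,c in blobs(I,30):
        p=tt(onz(I,c,.047))
        if abs(p[0]-55)<20 and abs(p[1]+85)<20: print(b,c,p)
E
```

```text
[233 195  29  29 624] [247.35416667 208.95192308] [ 56.  -86.4  47. ]
```

{"name": "send_rows", "arguments": {"plan": [[12, -1, -2, 0, 0, 0], [26, -1, -2, 0, 0, 0], [34, -1, -2, 0, 0, 0], [38, -1, -2, 0, 0, 0], [41, -1, -2, 0, 0, 0], [44, -1, -2, 0, 0, 0], [46, -1, -2, 0, 0, 0], [47.5, -1, -2, 0, 0, 0], [48.5, -1, -2, 0, 0, 0], [48.5, -1, -2, 0, 0, 0]]}}

```text
clock: 26.7
tcp_pos: [0.6635, 0.1569, 0.0374]
orientation: [0.06, 0.705, 0.06, -0.705]
wrist_force: [-0.2, -0.1, -0.6]
finger_gap: -0.0002
```

```bash
python3 - <<'E'
from hm import *
s=get_state();print(s['clock'],s['tcp_pos'],tt(s['tcp_pos']),s['wrist_force'])
D=cam('side');S=cam('scene')
a=cv2.resize(S['frame'][140:220,260:360],(400,320),interpolation=cv2.INTER_CUBIC)
b=cv2.resize(D['frame'][130:210,220:320],(400,320),interpolation=cv2.INTER_CUBIC)
cv2.imwrite('pics/z16.png',cv2.hconcat([a,b]))
E
```

```text
26.7 [0.66347529 0.15692254 0.03743026] [ 56.1 -86.7  37.4] [-0.24398411 -0.05364842 -0.58347725]
```

View pics/z16.png

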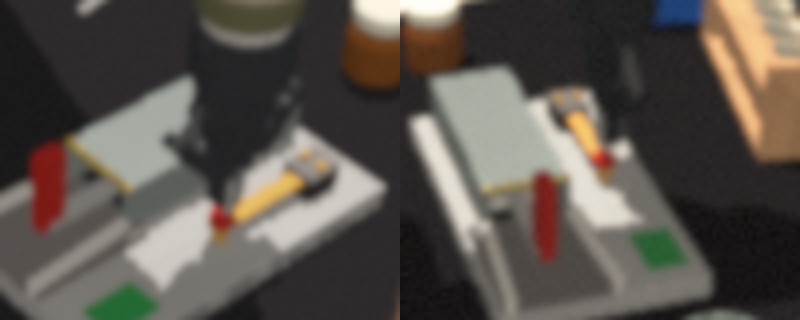

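{"name": "send_rows", "arguments": {"plan": [[1, 0, 0, 0, 0, 0], [2, 0, 0, 0, 0, 0], [3, 0, 0, 0, 0, 0], [4, 0, 0, 0, 0, 0], [5, 0, 0, 0, 0, 0], [5, 0, 0, 0, 0, 0], [5, 0, 0, 0, 0, 0], [5, 0, 0, 0, 0, 0], [5, 0, 0, 0, 0, 0], [5, 0, 0, 0, 0, 0]]}}

```text
clock: 28.05
tcp_pos: [0.6635, 0.1569, 0.0325]
orientation: [0.06, 0.705, 0.06, -0.705]
wrist_force: [-0.1, -0.8, -0.8]
finger_gap: -0.0002
```

```bash
python3 - <<'E'
from hm import *
s=get_state();print(s['clock'],s['tcp_pos'],tt(s['tcp_pos']),s['wrist_force'])
D=cam('side');S=cam('scene');W=cam('wrist')
cv2.imwrite('pics/w17.png',cv2.resize(W['frame'][160:300,180:320],(560,560),interpolation=cv2.INTER_CUBIC))
b=cv2.resize(S['frame'][170:210,295:345],(400,320),interpolation=cv2.INTER_CUBIC)
a=cv2.resize(D['frame'][150:190,245:295],(400,320),interpolation=cv2.INTER_CUBIC)
cv2.imwrite('pics/z17.png',cv2.hconcat([b,a]))
E
```

```text
28.05 [0.66349365 0.15694787 0.03248102] [ 56.1 -86.7  32.5] [-0.10562528 -0.8305885  -0.80235767]
```

View pics/z17.png

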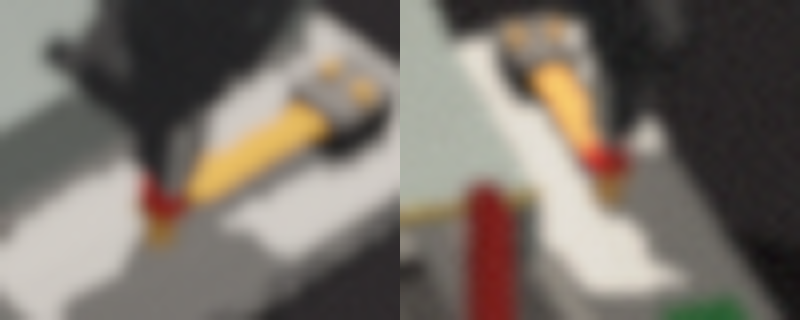

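View pics/w17.png

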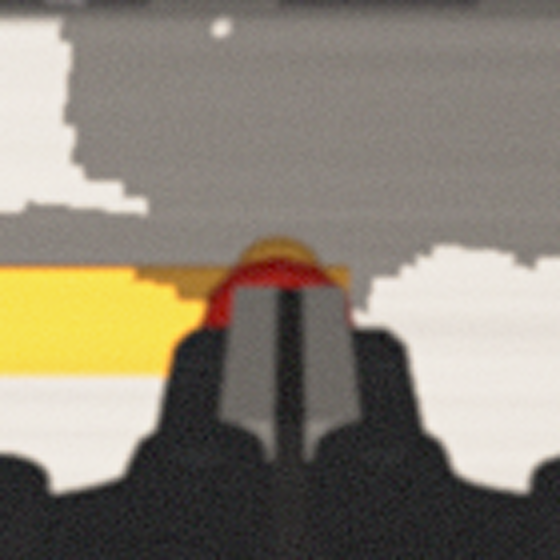

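{"name": "send_rows", "arguments": {"plan": [[1, 0, 0, 0, 0, 0], [2, 0, 0, 0, 0, 0], [3, 0, 0, 0, 0, 0], [4, 0, 0, 0, 0, 0], [5, 0, 0, 0, 0, 0], [6, 0, 0, 0, 0, 0], [6, 0, 0, 0, 0, 0], [6, 0, 0, 0, 0, 0], [6, 0, 0, 0, 0, 0], [6, 0, 0, 0, 0, 0]]}}

```text
clock: 29.45
tcp_pos: [0.6635, 0.157, 0.0265]
orientation: [0.06, 0.705, 0.06, -0.705]
wrist_force: [-0.5, -1.2, -0.4]
finger_gap: 0.0001
```

```bash
python3 - <<'E'
from hm import *
s=get_state();print(s['clock'],s['tcp_pos'],tt(s['tcp_pos']),s['wrist_force'],s['ft_torque'],s['tau'])
D=cam('side');S=cam('scene');W=cam('wrist')
cv2.imwrite('pics/w18.png',cv2.resize(W['frame'][160:300,180:320],(560,560),interpolation=cv2.INTER_CUBIC))
b=cv2.resize(S['frame'][170:210,295:345],(400,320),interpolation=cv2.INTER_CUBIC)
a=cv2.resize(D['frame'][150:190,245:295],(400,320),interpolation=cv2.INTER_CUBIC)
cv2.imwrite('pics/z18.png',cv2.hconcat([b,a]))
E
```

```text
29.45 [0.66348791 0.1569571  0.02645378] [ 56.2 -86.7  26.5] [-0.52652291 -1.20255278 -0.36816748] [ 0.01240581  0.05048254 -0.07512399] [ 5.05135722e-04 -6.15698290e+01  2.75532585e+01 -2.35384659e-04
  1.56768288e-04 -3.00432383e-06]
```

View pics/z18.png

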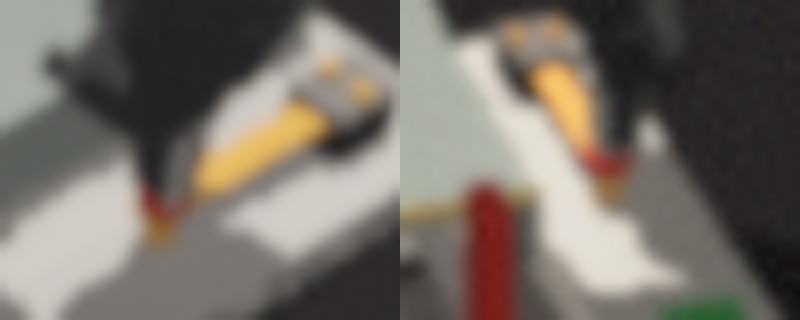

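View pics/w18.png

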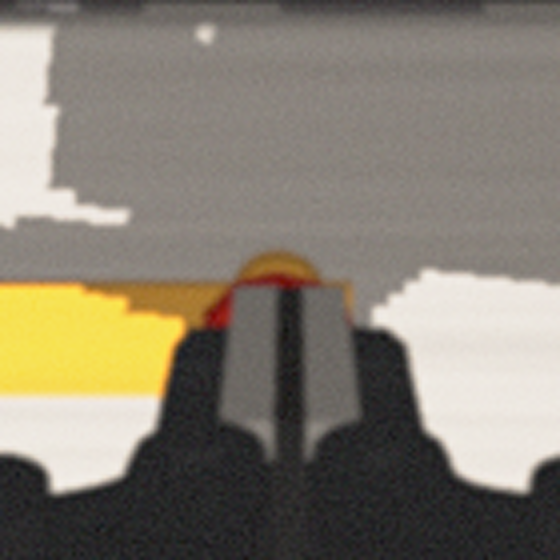

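```bash
python3 - <<'E'
from hm import *
s=get_state();t=s['tcp_pos']
W=cam('wrist');S=cam('scene');D=cam('side')
pad=np.r_[M+d*.0556+n*-.0855,.047]
print('tip px wristcrop',(proj(W,[t,t+[0,0,.01],t+[0,0,.02],pad,pad-[0,0,.01]])-[180,160])*4)
print('scene crop',(proj(S,[t,t+[0,0,.01],t+[0,0,.02],pad,pad-[0,0,.01]])-[295,170])*8)
print('side crop',(proj(D,[t,t+[0,0,.01],t+[0,0,.02],pad,pad-[0,0,.01]])-[245,150])*8+[400,0])
# finger tip box corners in wrist
for z in (0,.01,.013,.02):
    q=[np.r_[t[:2]+d*a+n*b,t[2]+z] for a in(-.01,.01) for b in(-.011,.011)]
    print(z,((proj(W,q)-[180,160])*4).round().tolist())
E
```

```text
tip px wristcrop [[276.33285803 291.52233505]
 [275.72112212 319.78977216]
 [275.03430139 351.52677123]
 [279.06088618 361.96317802]
 [279.51543642 329.58328327]]
scene crop [[158.67202273 226.23507095]
 [160.94248297 207.53075291]
 [163.23873347 188.61397167]
 [160.20118044 186.49996007]
 [157.92228148 205.42704297]]
side crop [[607.75171749 183.47795616]
 [608.45207903 164.66750019]
 [609.15927042 145.67360678]
 [607.00811607 145.71715566]
 [606.31080066 164.72615887]]
0 [[347.0, 219.0], [345.0, 362.0], [205.0, 219.0], [208.0, 362.0]]
0.01 [[351.0, 243.0], [349.0, 394.0], [200.0, 243.0], [203.0, 394.0]]
0.013 [[352.0, 251.0], [350.0, 404.0], [199.0, 251.0], [202.0, 404.0]]
0.02 [[355.0, 271.0], [352.0, 429.0], [195.0, 271.0], [198.0, 430.0]]
```

{"name": "send_rows", "arguments": {"plan": [[1, 0, 0, 0, 0, 0], [2, 0, 0, 0, 0, 0], [3, 0, 0, 0, 0, 0], [4, 0, 0, 0, 0, 0], [5, 0, 0, 0, 0, 0], [6, 0, 0, 0, 0, 0], [6, 0, 0, 0, 0, 0], [6, 0, 0, 0, 0, 0], [6, 0, 0, 0, 0, 0], [6, 0, 0, 0, 0, 0]]}}

```text
clock: 31.0
tcp_pos: [0.6636, 0.1567, 0.0205]
orientation: [0.06, 0.705, 0.06, -0.704]
wrist_force: [-1.0, -2.5, 3.2]
finger_gap: -0.0002
```

```bash
python3 - <<'E'
from hm import *
s=get_state();print(s['clock'],s['tcp_pos'],tt(s['tcp_pos']),s['wrist_force'],s['ft_torque'])
D=cam('side');S=cam('scene');W=cam('wrist')
cv2.imwrite('pics/w19.png',cv2.resize(W['frame'][160:300,180:320],(560,560),interpolation=cv2.INTER_CUBIC))
b=cv2.resize(S['frame'][170:210,295:345],(400,320),interpolation=cv2.INTER_CUBIC)
a=cv2.resize(D['frame'][150:190,245:295],(400,320),interpolation=cv2.INTER_CUBIC)
cv2.imwrite('pics/z19.png',cv2.hconcat([b,a]))
E
```

```text
31.0 [0.66355561 0.15674638 0.02049577] [ 55.9 -86.7  20.5] [-1.03782423 -2.51874418  3.16087973] [-0.51086669  0.0371402   0.04711536]
```

View pics/z19.png

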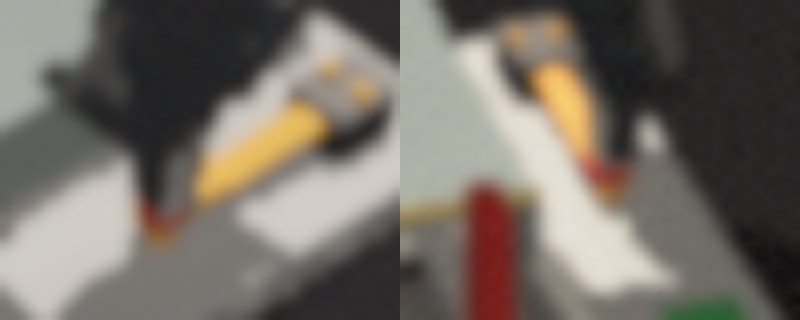

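View pics/w19.png

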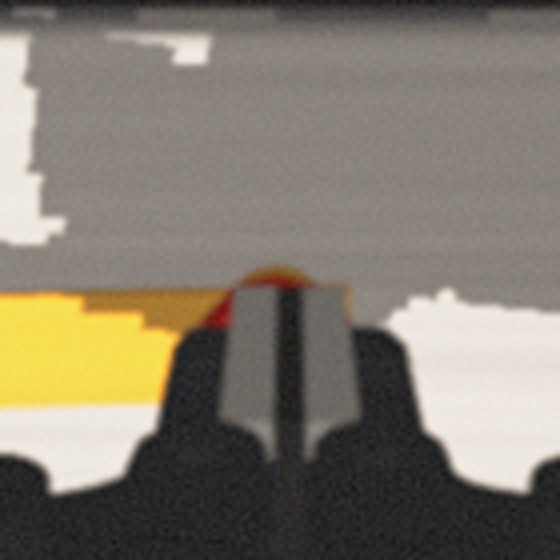

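{"name": "send_rows", "arguments": {"plan": [[1.5, 0, 0, 0, 0, 0], [3, 0, 0, 0, 0, 0], [4.5, 0, 0, 0, 0, 0], [6, 0, 0, 0, 0, 0], [7, 0, 0, 0, 0, 0], [7, 0, 0, 0, 0, 0], [7, 0, 0, 0, 0, 0], [7, 0, 0, 0, 0, 0], [7, 0, 0, 0, 0, 0], [7, 0, 0, 0, 0, 0]]}}

```text
clock: 32.4
tcp_pos: [0.6638, 0.1568, 0.0151]
orientation: [0.06, 0.705, 0.06, -0.704]
wrist_force: [-2.9, -4.2, 12.1]
finger_gap: 0.0001
```

```bash
python3 - <<'E'
from hm import *
s=get_state();print(s['clock'],s['tcp_pos'],tt(s['tcp_pos']),s['wrist_force'],s['ft_torque'])
D=cam('side');S=cam('scene')
b=cv2.resize(S['frame'][170:210,295:345],(400,320),interpolation=cv2.INTER_CUBIC)
a=cv2.resize(D['frame'][150:190,245:295],(400,320),interpolation=cv2.INTER_CUBIC)
cv2.imwrite('pics/z20.png',cv2.hconcat([b,a]))
E
```

```text
32.4 [0.66382662 0.15681989 0.01512194] [ 56.  -87.   15.1] [-2.88753815 -4.1738279  12.07712673] [-0.73708398  0.6196771   0.04378867]
```

View pics/z20.png

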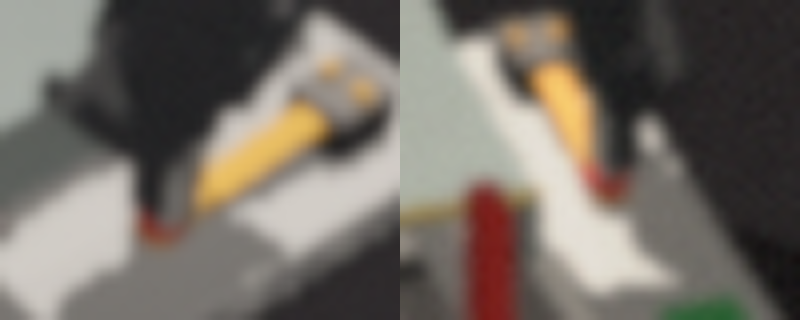

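{"name": "send_rows", "arguments": {"plan": [[1, 0, 0, 0, 0, 0], [1, 0, 0, 0, 0, 0], [1, 0, 0, 0, 0, 0], [1, 0, 0, 0, 0, 0], [-4, 0, 0, 0, 0, 0], [-14, 0, 0, 0, 0, 0], [-30, 0, 0, 0, 0, 0], [-50, 0, 0, 0, 0, 0], [-75, 0, 0, 0, 0, 0], [-100, 0, 0, 0, 0, 0]]}}

```text
clock: 33.75
tcp_pos: [0.6631, 0.1576, 0.1144]
orientation: [-0.06, -0.704, -0.06, 0.705]
wrist_force: [0.4, 0.6, -0.3]
finger_gap: 0.0001
```

{"name": "send_rows", "arguments": {"plan": [[-20, 0, -10, 0, 0, 0], [-40, 0, -30, 0, 0, 0], [-55, 0, -50, 0, 0, 0], [-60, 0, -65, 0, 0, 0], [-60, 0, -70, 0, 0, 0], [-60, 0, -70, 0, 0, 0], [-60, 0, -70, 0, 0, 0], [-60, 0, -70, 0, 0, 0], [-60, 0, -70, 0, 0, 0], [-60, 0, -70, 0, 0, 0]]}}

```text
clock: 35.0
tcp_pos: [0.7323, 0.1687, 0.1736]
orientation: [0.06, 0.705, 0.06, -0.705]
wrist_force: [-0.1, 0.6, 0.6]
finger_gap: 0.0005
```

```bash
python3 - <<'E'
from hm import *
s=get_state();print(s['clock'],s['tcp_pos'],s['wrist_force'])
D=cam('side','d21');S=cam('scene','s21');W=cam('wrist','w21')
for nm,I in (('w',W),('s',S),('d',D)):
  for bb,c in blobs(I,25):
    p=tt(onz(I,c,.047)); 
    if abs(p[0])<80 and abs(p[1])<110: print(nm,bb,c.round(1),p)
a=cv2.resize(S['frame'][140:220,255:355],(400,320),interpolation=cv2.INTER_CUBIC)
b=cv2.resize(D['frame'][130:210,220:320],(400,320),interpolation=cv2.INTER_CUBIC)
cv2.imwrite('pics/z21.png',cv2.hconcat([a,b]))
hsv=cv2.cvtColor(S['frame'],cv2.COLOR_BGR2HSV)
m=((hsv[...,0]<8)|(hsv[...,0]>172))&(hsv[...,1]>150)&(hsv[...,2]>60)
k,l,st,c=cv2.connectedComponentsWithStats(m.astype(np.uint8))
print([st[i].tolist() for i in range(1,k) if st[i,4]>30])
E
```

```text
35.0 [0.73232543 0.16869159 0.1735961 ] [-0.11110056  0.62912394  0.63674653]
w [344 318  17  20 135] [351.3 327. ] [-55.5   7.2  47. ]
s [268 176   7  20 111] [271.4 185.2] [-24.8  26.8  47. ]
d [255 175   3  18  41] [255.9 183.3] [-14.   -8.8  47. ]
[[294, 107, 32, 5, 123], [211, 166, 11, 6, 52], [267, 175, 9, 23, 151], [278, 227, 14, 11, 117], [111, 235, 14, 11, 117], [191, 305, 17, 15, 200]]
```

View pics/z21.png

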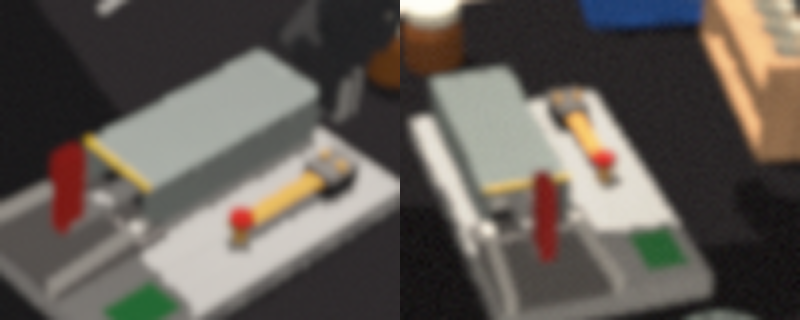

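View pics/w21.png

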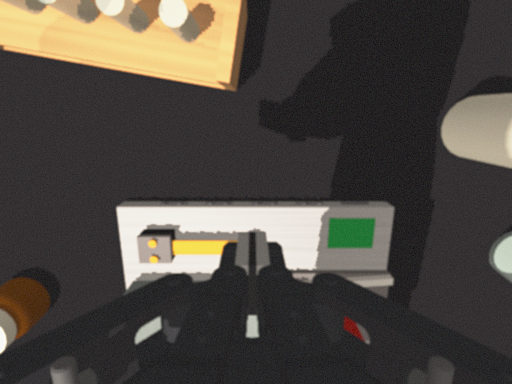

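View pics/d21.png

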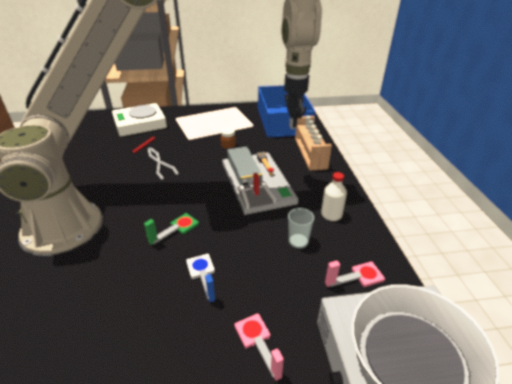

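```bash
python3 - <<'E'
from h import *
print(job.hand_in())
E
```

```text
the job is handed in; nothing more can be done
None
```

I put the red carrier in the tunnel recess, released it, took the reading and handed the job in at about 35 s of the 58 s. The hand-in gave no verdict.

- **Insertion:** I laid the carrier on the runway and slid it into the tunnel. It tilted and jammed between the loosened fingers, so I opened them, then pushed the handle low from behind. That push met a stop at about 20 N.
- **Seated check:** The handle stands upright. In the scene camera it spans pixel rows 175–198, which fits the dropped height (175–199 predicted) and not the runway level (173–197 predicted). One of three two-camera height estimates read about 4 mm high; the other two and the combined estimate fit the dropped height.
- **Reading:** I pressed the pad until the force reached 12 N, about twice the 6 N needed at the stop, and held it for roughly a second. The post below the pad disappeared in the picture as it went down, and the pad was back at its rest height afterwards.
- **Disagreement:** Contact with the pad came only about 20 mm lower than the reported TCP implied. I therefore judged the press by force and picture, not by the TCP height.
- **Other objects:** In the last pictures the blue carrier, beaker and jar look unmoved, judged by eye. The gripper was clear of everything.

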